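Dark-zero a bench photometer with its edge thumbwheel

TASK

Dark-zero the photometer: take the sample tube (red cap) out of its well and stand it in a free place of the blue rack, then shut the light hood over the empty well. With the hood shut, roll the zero-trim thumbwheel until the green cursor on the display stands between the two tall white zero lines. Do not let the sample tube fall over, and leave the white-capped standard tube, the beaker and the dropper bottle as they stand.

Things in the scene. Friction and masses are not known exactly. Their poses are not given: they have to be found in the camera images.
- meter: Bench photometer, fixed: white housing 190 x 200 mm, black flat deck 85 mm above the worktop, sloped display in front. Origin on the worktop below the middle of the deck (deck x -75 to +75, y -100 to +100 mm; sloped front on to x -115). x to its back, y to its left seen from the front, z up. Well centre at x +12, y -45 mm; thumbwheel slot centre at x 0, y +45 mm.
- well (a point): Centre of the well's mouth on the deck, 85 mm above the worktop: a 30 mm hole, 73 mm deep. Axes as the meter's.
- sample_tube_center (a point): Middle (half-way up) of the sample tube: amber glass, red screw cap, 26 mm across, 120 mm tall, flat bottom, 60 g; its z axis points to the cap. At the start it stands upright in the well, its foot 12 mm above the worktop, so that 47 mm stick out above the deck.
- hood (a joint): Light hood, rad: 0 = shut on the deck, 1.6 to 1.82 at the start (open, leaning over to the meter's back, +x), stop at 1.85. Grey box open below, 76 x 76 x 57 mm, 80 g; shut, its flat top is 143 mm above the worktop. Hinge line along the meter's y at x +52 mm, 93 mm above the worktop. Friction hinge: it stays where it is left, so it must be swung right down; about 1 N at its top.
- hood_back (a point): Point on the outside of the hood's flat top (the face that looks to the meter's back, +x, while open), on its middle line, 60 mm from the hinge and 50 mm out of the hood's hinge plane. Pushing here to the front (-x of the meter) swings the hood shut. y along the hinge, z out of the face. A 12 mm black lip extends the face at the end away from the hinge.
- trim_wheel (a joint): Zero-trim thumbwheel, rad. Horizontal axis along the meter's x; radius 34 mm, 14 mm wide, ribbed, 10 mm proud of a slot 18 mm wide (x), 64 mm long (y). Growing values move the rim top right (-y of the meter). 0 = cursor in the middle between the zero lines; stops at -2, +2; starts at +0.9 to +1.7, so roll the top left (+y), in strokes. Stays put; turns with 0.6 N at the rim.
- wheel_top (a point): Highest point of the thumbwheel's rim, fixed to the meter, 95 mm above the worktop (10 mm above the deck).
- cursor (a point): Green lit bar, 3 mm wide, on the display. Moves along the meter's y, 25 mm per rad of the wheel, to the right (-y) for growing wheel values.
- zero_lines (a point): Middle of the display, half-way between the two tall white zero lines, which are 12 mm apart along the meter's y; the cursor has to end wholly between them.
- rack: Blue tube rack, fixed, 140 x 56 mm, 66 mm high, three 34 mm holes in a row along its x at -45, 0, +45 mm. Tubes stand on its base plate, whose top is 8 mm above the worktop. Origin on the worktop below the middle hole; z up. The hole at x +45 mm (far end, next to the wall) holds the standard tube; the other two are free.
- rack_middle (a point): Centre of the middle hole's mouth, on the top face of the rack, 66 mm above the worktop; free.
- standard_tube_center (a point): Middle of the standard tube: as the sample tube, but green glass with a white cap; stands in the rack and stays there.
- beaker: Beaker, 54 mm across, 70 mm tall, between rack and meter, farther back; origin at the centre of its underside. Leave it alone.
- dropper: Brown dropper bottle, 35 mm across, 102 mm tall, behind the meter; origin at the centre of its underside. Leave it alone.
- rack_near (a point): Centre of the near hole's mouth (x -45 mm of the rack), 66 mm above the worktop; free.
Not all that is in view belongs to the job. Of the things like the part that bears sample_tube_center, leave any that is brown; of the rest the larger one is meant.

How it is judged:
On the way, in this order (a step that is already met when the one before it is completed fails the run):
1. the sample tube stands in a free place of the rack (x of sample_tube_center in the frame of rack between -0.06 and 0.015 m and y of sample_tube_center in the frame of rack between -0.01 and 0.01 m and z of sample_tube_center in the frame of rack between 0.058 and 0.078 m and angle between sample_tube_center's own z axis and vertical below 0.2 rad), for 0.2 s.
2. the hood is shut over the empty well (all of step 1 and value of joint hood below 0.06 rad), for 0.2 s.
3. the cursor stands between the zero lines, with the hood shut (value of joint trim_wheel between -0.17 and 0.17 rad and value of joint hood below 0.06 rad), for 0.2 s.
At the end, for the whole second after the job is handed in: The sample tube stands at rest in the near or middle hole of the rack (centre within 10 mm of the row line and of its right height, tilt under 0.2 rad); the hood is shut (under 0.06 rad); the wheel is within 0.17 rad of zero, so the cursor stands between the zero lines (all of step 1 and all of step 3 and linear speed of sample_tube below 0.02 m/s); the robot touches nothing.
It fails at once if the sample tube falls over (angle between sample_tube_center's own z axis and vertical above 0.8 rad).
It fails at once if the standard tube, the beaker or the dropper bottle is disturbed (distance of any of standard_tube_center, beaker, dropper from where it was at the start of the episode above 0.025 m or angle between any of beaker, dropper's own z axis and vertical above 0.5 rad).
It also fails if it takes over 72 s, if anything falls off the work surface, if the arm or the gripper's body presses on something with over 40 N, if the wrist force passes 120 N, or if a joint passes its speed limit or range.

ROBOT

A 7-joint arm with a two-finger parallel gripper is mounted at the origin on a cart in front of the work surface, level with it; the furniture and walls round the work are solid. World frame = base frame: x ahead of the robot, y to its left, z up, the work surface at z = 0. Lengths are in m, angles in rad, forces in N, time in s.
With the tool pointing down it reaches from about 0.425 to 0.925 m from the base axis. Payload 6.8 kg.
Tool frame: the origin (TCP) lies at the very end of the fingers, on their centre line; the grasp point (between the pads) lies 19 mm behind it; z points along the fingers, x is the direction in which the jaws open and shut, and the axes are right-handed (so a half turn about z gives the same grasp; the last joint's range is limited). The gripper opens to 85 mm and grips with 20 to 120 N. Pads are 22 mm wide; open, the fingers measure 114 mm over their backs; the gripper's body (76 mm by 85 mm) begins 54 mm behind the grasp point. The pads swing forward as they close: fully open they stand 13 mm farther back than shut.
Start: joints at [1.049, 0.477, 0.022, 1.555, -0.011, 1.109, -0.083], TCP at [0.271, -0.618, 0.211] pointing down, gripper open.
Joint ranges: [-2.96, 2.96], [-0.34, 2.1], [-1.41, 1.46], [0.24, 2.44], [-1.37, 4.51], [0.17, 1.92], [-2.96, 2.96]. Speed limits (rad/s): [2.39, 2.39, 3.14, 3.14, 3.14, 3.14, 3.14].

INTERFACE

Orientations are given as a rotation vector (axis times angle).
In Python, from bench import r, grab_frame gives the robot as it stands. The module is installed in compiled form; this text tells all that it offers.
- The arm moves only by the tool send_rows, never from a script. Its argument "series" is a list of rows, each a list of 2 entries, a list of its own where there are three numbers: the shift along the tool's x, y, z in m, then the turn, a rotation vector about the tool's x, y, z in units of 5 degrees (1.0 is 5 degrees). A call has 1 to 20 rows; each row shifts and turns the commanded pose from where the row before left it, along the tool's axes as they then stand; what a row does not reach is not made up. A row lasts 1/8 s, in which the tool goes at most 62.5 mm and 10.7 degrees, less where a joint would pass 70% of its speed; a pose out of reach is approached as far as the arm can. A call is refused whole if a number of a shift passes 0.0625 or a number of a turn 1, either way. A call with a gripper value outside its range is refused whole. "fingers" is the closure in counts, from 0 (fully open) to 255 (shut), set as the call begins (left out, the last holds). The fingers move at their own pace and stop on an object; "grip_force" is the grip in N (left out, the last holds). Time passes only in rows, so rows that do not move let the fingers close. It gives the time, the measured TCP pose, the force and the opening at its end, in the units of the state.
- r.get_obs(): the state, without advancing time (a new reading comes with each control period).
- grab_frame(name): name is "side" or "top" or "wrist"; returns a dict with "frame" (400x640x3 uint8, red, green, blue), "fx", "fy", "cx", "cy" (pixels), "dist_coeffs" ([k1, k2, p1, p2, k3] as OpenCV has them; the pictures are not rectified), "origin" and "rotation" of the camera in the world; the wrist camera has in their place "T_tool_cam" (4x4, takes a point from camera to tool coordinates, whose origin is the TCP and whose axes are the tool frame's). Camera axes: x right, y down, z forward; pixel columns grow to the right and rows downward; lengths in m; the calibration is good to about 2 mm. A picture is of the moment at which its call begins: read the wrist's pose just before it. There is no depth.
- r.hand_in(): hands the job in, once; it reports no verdict.
The state is a dict: "clock": time; "joints": joint angles; "qvel": joint speeds; "tau": joint torques, N m; "tcp_pos": TCP position; "orientation": TCP orientation; "contact_force": force on the tool from outside, world axes, zero at the start; "moment": the same for the moment, N m; "grip_width": finger opening in m.
Only numpy, scipy, OpenCV 4.12 (cv2) and the standard library are available. Lean on these libraries where they do the work, as an engineer would, in place of code of your own. Each camera call takes 0.05 s, during which the arm holds its last target.

## Working session

There is one attempt and no reset: what is moved stays moved. The work goes in short steps, Python scripts to look and compute and a tool call to move; the robot and the scene stay as the last step left them, time stands still between calls to the robot, and variables do not carry over. Pictures are saved under pics/ and viewed, and the job is handed in when it is done.

Besides the shell and the picture viewer there is one more tool, called after ">>>" as name(argument=value, ...), one argument or row to a line, values as JSON. send_rows: Moves the arm, as the interface text tells. Its arguments: {"type":"object","properties":{"series":{"type":"array"},"fingers":{"type":"number"},"grip_force":{"type":"number"}},"required":["series"]}

```bash
ls; mkdir -p pics; python3 - <<'E'
from bench import r, grab_frame
import cv2
print(r.get_obs())
for n in ["side","top","wrist"]:
    f=grab_frame(n); cv2.imwrite(f"pics/{n}0.png",f["frame"][:,:,::-1])
    print(n,{k:v for k,v in f.items() if k!="frame"})
E
```

```text
pics
{'clock': 0.0, 'joints': array([ 1.04884996,  0.47782181,  0.02236447,  1.55646945, -0.01150688,
        1.10926761, -0.08309716]), 'qvel': array([ 2.63642287e-04, -2.22547129e-03,  1.33603130e-03, -2.33191525e-03,
        8.51467414e-05,  5.66126908e-04, -1.57590677e-03]), 'tau': array([ 6.31164075e-04, -5.96456158e+01,  1.60808511e+00, -2.81197536e+01,
        1.24850386e-02,  9.50689602e-03,  7.26166263e-06]), 'tcp_pos': array([ 0.27115839, -0.61745319,  0.21010407]), 'orientation': array([-2.62970716e+00,  1.71717658e+00,  2.53146722e-03]), 'contact_force': array([ 0.23940623,  0.31944111, -0.3418965 ]), 'moment': array([-0.00883346,  0.01658495,  0.04869033]), 'grip_width': 0.08529926290619816}
side {'fx': 447.39221448377293, 'fy': 447.39221448377293, 'cx': 314.8577827790782, 'cy': 199.47394027749615, 'dist_coeffs': array([-0.10668532,  0.        ,  0.        ,  0.        ,  0.        ]), 'origin': array([ 0.39859403, -0.60380189,  0.570973  ]), 'rotation': array([-2.11661868,  0.35545202, -0.1602155 ])}
top {'fx': 438.90867453986203, 'fy': 438.90867453986203, 'cx': 316.0487173360215, 'cy': 198.34612928837757, 'dist_coeffs': array([-0.09389361,  0.        ,  0.        ,  0.        ,  0.        ]), 'origin': array([0.52248283, 0.08785573, 0.95297694]), 'rotation': array([-2.18930312,  2.14009289, -0.19515799])}
wrist {'fx': 323.4662483899085, 'fy': 323.4662483899085, 'cx': 315.72597261928706, 'cy': 195.759120228898, 'dist_coeffs': array([-0.03533675,  0.        ,  0.        ,  0.        ,  0.        ]), 'T_tool_cam': array([[ 9.99999394e-01,  1.46384207e-04,  1.09155955e-03,
        -1.03235923e-04],
       [-4.28013030e-04,  9.64873000e-01,  2.62716406e-01,
        -6.61390034e-02],
       [-1.01475880e-03, -2.62716714e-01,  9.64872478e-01,
        -1.62579060e-01],
       [ 0.00000000e+00,  0.00000000e+00,  0.00000000e+00,
         1.00000000e+00]])}
```

View pics/top0.png

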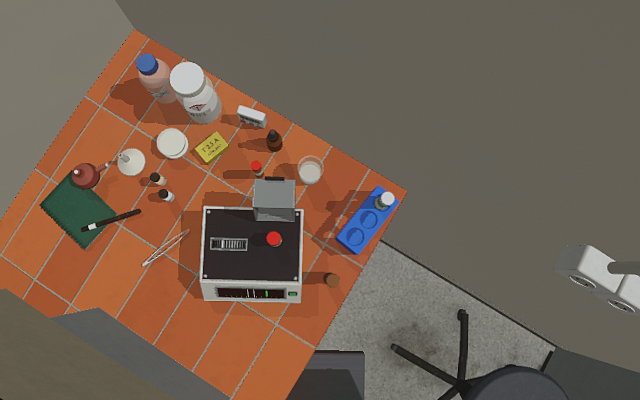

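View pics/side0.png

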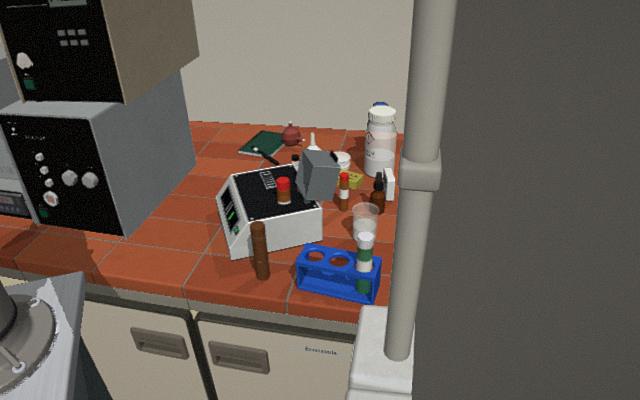

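View pics/wrist0.png

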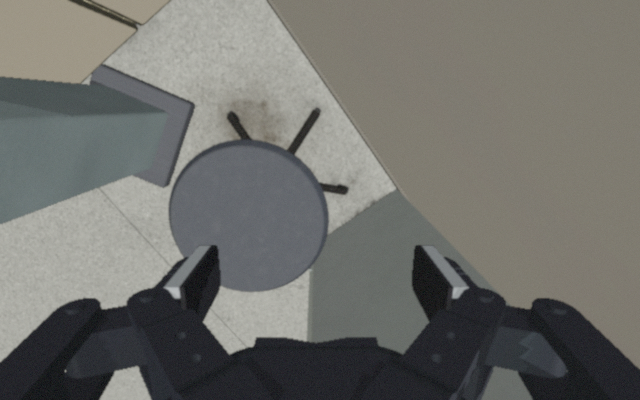

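```bash
cat > h.py <<'E'
import numpy as np, cv2
from scipy.spatial.transform import Rotation as R
from bench import r, grab_frame
def cam(f,obs=None):
    K=np.array([[f["fx"],0,f["cx"]],[0,f["fy"],f["cy"]],[0,0,1.]])
    if "origin" in f: return K,f["dist_coeffs"],R.from_rotvec(f["rotation"]).as_matrix(),np.array(f["origin"])
    T=np.eye(4);T[:3,:3]=R.from_rotvec(obs["orientation"]).as_matrix();T[:3,3]=obs["tcp_pos"]
    T=T@f["T_tool_cam"]; return K,f["dist_coeffs"],T[:3,:3],T[:3,3]
def ray(c,uv):
    K,d,Rm,o=c
    p=cv2.undistortPoints(np.array([[uv]],float),K,d)[0,0]
    v=Rm@np.array([p[0],p[1],1]); return o,v/np.linalg.norm(v)
def onz(c,uv,z):
    o,v=ray(c,uv); return o+v*(z-o[2])/v[2]
def tri(obs):
    A=np.zeros((3,3));b=np.zeros(3);L=[]
    for c,uv in obs:
        o,v=ray(c,uv);P=np.eye(3)-np.outer(v,v);A+=P;b+=P@o;L.append((o,v))
    p=np.linalg.solve(A,b); return p,[float(np.linalg.norm(np.cross(p-o,v))) for o,v in L]
def proj(c,pts):
    K,d,Rm,o=c
    rv=cv2.Rodrigues(Rm.T)[0]
    return cv2.projectPoints(np.array(pts,float).reshape(-1,1,3),rv,-Rm.T@o,K,d)[0].reshape(-1,2)
def crop(img,x0,y0,w,h,s,name):
    c=cv2.resize(img[y0:y0+h,x0:x0+w,::-1],None,fx=s,fy=s,interpolation=cv2.INTER_CUBIC)
    for x in range((x0+19)//20*20,x0+w,20):
        cv2.line(c,(int((x-x0+.5)*s),0),(int((x-x0+.5)*s),6),(0,255,255),1); cv2.putText(c,str(x),(int((x-x0+.5)*s)+2,12),0,.35,(0,255,255))
    for y in range((y0+19)//20*20,y0+h,20):
        cv2.line(c,(0,int((y-y0+.5)*s)),(6,int((y-y0+.5)*s)),(0,255,255),1); cv2.putText(c,str(y),(8,int((y-y0+.5)*s)+4),0,.35,(0,255,255))
    cv2.imwrite("pics/"+name,c)
E
python3 - <<'E'
import sys;sys.path.insert(0,'.')
from h import *
t=cv2.imread("pics/top0.png")[:,:,::-1]; s=cv2.imread("pics/side0.png")[:,:,::-1]
crop(t,190,120,220,190,3.6,"topc.png"); crop(s,205,130,190,180,3.3,"sidec.png")
E
```

```text
(no output)
```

View pics/topc.png

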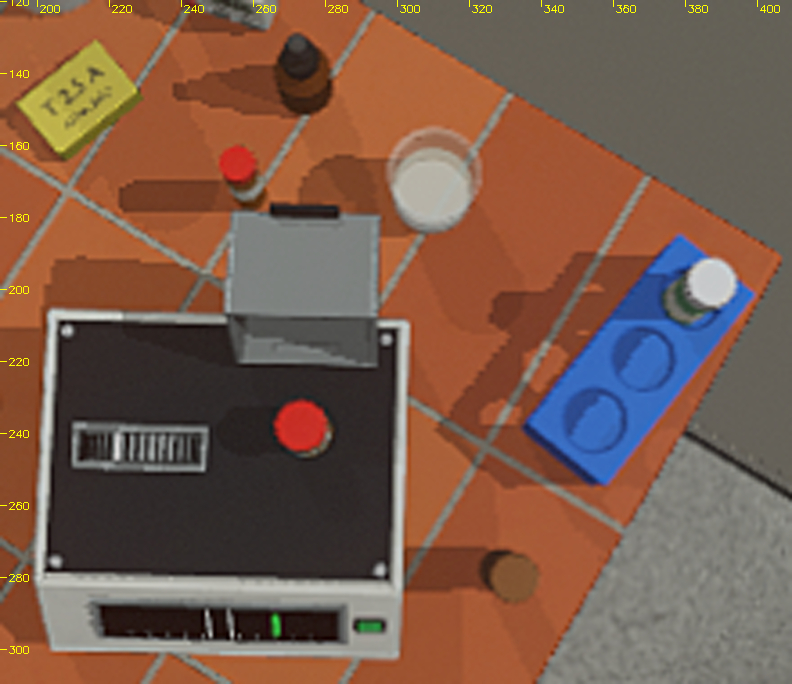

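View pics/sidec.png

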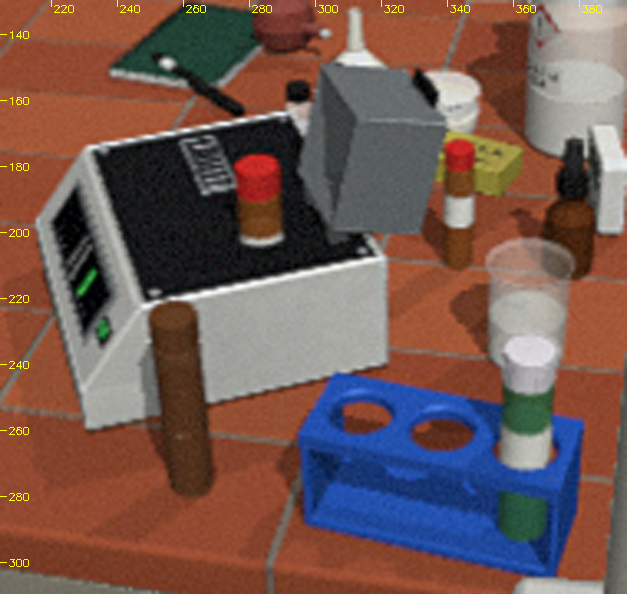

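```bash
cat > fit.py <<'E'
from h import *
from scipy.optimize import least_squares
T=cam(grab_frame("top"));S=cam(grab_frame("side"))
def fit(items,x0,name):
    def P(p,l): 
        c,s=np.cos(p[2]),np.sin(p[2]); return np.array([p[0]+c*l[0]-s*l[1],p[1]+s*l[0]+c*l[1],l[2]+p[3]])
    f=lambda p: np.concatenate([proj(c,[P(p,l)])[0]-uv for c,l,uv in items])
    q=least_squares(f,x0,loss='soft_l1'); print(name,q.x.round(4)); print(f(q.x).reshape(-1,2).round(1).tolist())
    return q.x,P
z=.085
m,P=fit([(T,(.075,.1,z),(203.4,205.9)),(T,(.075,-.1,z),(302.8,209)),(T,(-.075,.1,z),(200.6,279)),(T,(-.075,-.1,z),(301.4,281.4)),
 (S,(-.075,-.1,z),(247.5,221)),(S,(.075,-.1,z),(321.2,207.7)),(S,(-.075,.1,z),(231.8,175)),(S,(.075,.1,z),(292.1,163.7))],[.45,.2,0,0],"meter")
z=.066
k,P=fit([(T,(-.045,0,z),(355,235.6)),(T,(0,0,z),(368.4,219.2)),(T,(.07,.028,z),(378.4,185)),(T,(.07,-.028,z),(399.2,200.9)),(T,(-.07,.028,z),(335,238.4)),(T,(-.07,-.028,z),(357.5,254.5)),
 (S,(-.045,0,z),(314.2,254.3)),(S,(0,0,z),(338.7,259.2)),(S,(-.07,.028,z),(306.6,242.8)),(S,(-.07,-.028,z),(296,262)),(S,(.07,.028,z),(381,257.7))],[.5,-.03,-.6,0],"rack")
np.savez("poses.npz",m=m,k=k)
for n,l in dict(well=(.012,-.045,.085),wheel=(0,.045,.095),cap=(.012,-.045,.132),hood=(.052,-.045,.093)).items(): print(n,P(m,l).round(4))
for n,l in dict(near=(-.045,0,.066),mid=(0,0,.066)).items(): print(n,P(k,l).round(4))
print(tri([(T,(190+301/3.6-.5,120+426/3.6-.5)),(S,(205+258/3.3-.5,130+163/3.3-.5))]))
# other objects
for n,a,b in [("dropper",(274,133),(378,174)),("beaker_base?",(309,178),(362,240)),("brown",(331,280),(258.5,222)),("small",(256,165),(344,173)),("std",(388,199),(365,238))]:
    print(n,tri([(T,a),(S,b)]))
E
python3 fit.py
```

```text
meter [5.539e-01 1.813e-01 4.400e-03 2.000e-04]
[[-0.8, -1.1], [0.4, -2.1], [-1.6, 2.2], [0.3, 1.8], [-0.3, 3.2], [1.8, 0.7], [-2.1, -0.3], [2.1, -0.6]]
rack [ 6.106e-01 -5.150e-02 -6.603e-01  6.000e-04]
[[-0.5, 0.2], [-0.3, -0.5], [-0.2, -1.0], [0.2, 0.1], [1.1, -1.7], [0.2, -0.3], [-0.5, 0.4], [-0.4, 0.6], [-0.7, -0.3], [-1.5, -0.2], [0.7, 0.0]]
well [0.5661 0.1363 0.0852]
wheel [0.5537 0.2263 0.0952]
cap [0.5661 0.1363 0.1322]
hood [0.6061 0.1365 0.0932]
near [ 0.5751 -0.0239  0.0666]
mid [ 0.6106 -0.0515  0.0666]
(array([0.56488506, 0.13616392, 0.13498732]), [0.0009414272932786767, 0.0009414272932786604])
dropper (array([0.775226  , 0.14386139, 0.09985852]), [6.969277483176054e-05, 6.969277483198936e-05])
beaker_base? (array([ 0.70735434,  0.06899182, -0.00494367]), [0.0020524352472659655, 0.0020524352472659838])
brown (array([0.4904629 , 0.02628913, 0.12394437]), [0.0022752122995480925, 0.0022752122995481684])
small (array([0.7098838 , 0.17718735, 0.09754386]), [0.0006692707367973023, 0.0006692707367972539])
std (array([ 0.64446777, -0.08088422,  0.12600251]), [0.0009202259544863773, 0.0009202259544866242])
```

```bash
python3 - <<'E'
from h import *
o=r.get_obs(); print(R.from_rotvec(o["orientation"]).as_matrix().round(3))
T=cam(grab_frame("top"));S=cam(grab_frame("side"))
for uv in [(135,30),(200,70),(405,191),(392,250),(300,400),(228,400)]: print("table edge",uv,onz(T,uv,0).round(3))
for uv in [(385,242),(550,343)]: print("floor",onz(T,uv,-.9).round(3), onz(T,uv,-.75).round(3))
print("chair?",onz(T,(350,360),0))
u=lambda x,y:(190+x/3.6-.5,120+y/3.6-.5)
v=lambda x,y:(205+x/3.3-.5,130+y/3.3-.5)
# hood corners: top-view outside face: far-left,far-right, near..
print(tri([(T,u(378,213)),(S,v(445,124))]))
print(tri([(T,u(232,213)),(S,v(412,68))]))
print(tri([(T,u(378,317)),(S,v(386,75))]))
E
```

```text
[[ 0.402 -0.916 -0.   ]
 [-0.916 -0.402  0.001]
 [-0.001  0.    -1.   ]]
table edge (135, 30) [1.05  0.489 0.   ]
table edge (200, 70) [0.951 0.326 0.   ]
table edge (405, 191) [ 0.681 -0.145  0.   ]
table edge (392, 250) [ 0.55  -0.115  0.   ]
table edge (300, 400) [0.231 0.078 0.   ]
table edge (228, 400) [0.228 0.229 0.   ]
floor [ 0.609 -0.276 -0.9  ] [ 0.602 -0.247 -0.75 ]
floor [ 0.182 -1.005 -0.9  ] [ 0.21  -0.917 -0.75 ]
chair? [ 0.31530917 -0.0256938   0.        ]
(array([0.67096174, 0.09957562, 0.15955248]), [0.0010347482150840942, 0.001034748215083899])
(array([0.67280518, 0.17273293, 0.16053749]), [0.003039129504117857, 0.0030391295041177976])
(array([0.6228561 , 0.09487992, 0.20038012]), [0.00949428725398572, 0.009494287253985908])
```

```bash
cat > plan.py <<'E'
from h import *
import json
def ori(tilt=0,xang=-90,roll=0):
    # tool z down; tool x at world angle xang; tilt: body leans opposite to ... about tool x
    M=np.column_stack([[np.cos(np.radians(xang)),np.sin(np.radians(xang)),0],[np.sin(np.radians(xang)),-np.cos(np.radians(xang)),0],[0,0,-1]])
    return R.from_matrix(M)*R.from_rotvec([np.radians(tilt),0,0])*R.from_rotvec([0,np.radians(roll),0])
def plan(wps,step=.04,start=None,dec=3,last=None):
    """wps: list of (pos,Rot or None, step or None)"""
    o=r.get_obs()
    p,q=(np.array(o["tcp_pos"]),R.from_rotvec(o["orientation"])) if start is None else start
    rows=[]
    for w in wps:
        tp=np.array(w[0],float); tq=w[1] if w[1] is not None else q
        st=w[2] if len(w)>2 else step
        n=int(np.ceil(max(np.linalg.norm(tp-p)/st,np.abs(np.degrees((q.inv()*tq).as_rotvec())).max()/4.9,1)))
        for i in range(n):
            k=n-i
            d=q.inv().apply((tp-p)/k); t=np.degrees((q.inv()*tq).as_rotvec())/k/5
            d=np.round(d,dec)+0.; t=np.round(t,2)+0.
            rows.append([d.tolist(),t.tolist()])
            p=p+q.apply(d); q=q*R.from_rotvec(np.radians(t*5))
    print("now",o["clock"],o["tcp_pos"].round(4),"end",p.round(4),q.as_rotvec().round(3),len(rows))
    for i in range(0,len(rows),20): print(json.dumps(rows[i:i+20]).replace(" ",""))
    return p,q
E
python3 - <<'E'
from plan import *
q=ori(0,-78); 
for t in (8,): print(ori(t).as_matrix().round(2))
plan([((.193,-.44,.26),None),((.43,-.21,.27),q),((.51,.05,.26),ori(8)),((.566,.136,.2),ori(8))])
E
```

```text
[[ 0.   -0.99  0.14]
 [-1.    0.    0.  ]
 [ 0.   -0.14 -0.99]]
now 0.35 [ 0.2714 -0.6179  0.2109] end [0.5664 0.1358 0.1998] [-2.148  2.149 -0.15 ] 25
[[[-0.032,0.0,-0.008],[0.0,0.0,0.0]],[[-0.032,0.0,-0.008],[0.0,0.0,0.0]],[[-0.033,0.0,-0.008],[0.0,0.0,0.0]],[[-0.032,0.0,-0.008],[0.0,0.0,0.0]],[[-0.033,0.0,-0.009],[0.0,0.0,0.0]],[[-0.032,0.0,-0.008],[0.0,0.0,0.0]],[[-0.013,-0.034,-0.001],[0.0,0.0,0.26]],[[-0.014,-0.034,-0.001],[0.0,0.0,0.26]],[[-0.014,-0.034,-0.001],[0.0,0.0,0.26]],[[-0.015,-0.033,-0.001],[0.0,0.0,0.26]],[[-0.016,-0.033,-0.001],[0.0,0.0,0.26]],[[-0.017,-0.033,-0.001],[0.0,0.0,0.26]],[[-0.017,-0.032,-0.001],[0.0,0.0,0.26]],[[-0.018,-0.032,-0.001],[0.0,0.0,0.26]],[[-0.019,-0.032,-0.002],[0.0,0.0,0.26]],[[-0.034,-0.019,0.001],[0.23,0.02,0.34]],[[-0.035,-0.018,0.002],[0.23,0.03,0.34]],[[-0.035,-0.017,0.002],[0.23,0.02,0.34]],[[-0.035,-0.016,0.002],[0.23,0.03,0.34]],[[-0.036,-0.014,0.003],[0.23,0.02,0.35]]]
[[[-0.036,-0.013,0.003],[0.22,0.03,0.34]],[[-0.037,-0.013,0.002],[0.23,0.02,0.35]],[[-0.029,-0.016,0.023],[0.0,0.0,0.0]],[[-0.029,-0.015,0.022],[0.0,0.0,0.0]],[[-0.028,-0.016,0.023],[0.0,0.0,0.0]]]
```

>>> send_rows(
  series=[
    [[-0.032,0.0,-0.008],[0,0,0]],
    [[-0.032,0.0,-0.008],[0,0,0]],
    [[-0.033,0.0,-0.008],[0,0,0]],
    [[-0.032,0.0,-0.008],[0,0,0]],
    [[-0.033,0.0,-0.009],[0,0,0]],
    [[-0.032,0.0,-0.008],[0,0,0]],
    [[-0.013,-0.034,-0.001],[0,0,0.26]],
    [[-0.014,-0.034,-0.001],[0,0,0.26]],
    [[-0.014,-0.034,-0.001],[0,0,0.26]],
    [[-0.015,-0.033,-0.001],[0,0,0.26]],
    [[-0.016,-0.033,-0.001],[0,0,0.26]],
    [[-0.017,-0.033,-0.001],[0,0,0.26]],
    [[-0.017,-0.032,-0.001],[0,0,0.26]],
    [[-0.018,-0.032,-0.001],[0,0,0.26]],
    [[-0.019,-0.032,-0.002],[0,0,0.26]],
  ],
  fingers=0,
)

```text
clock: 2.22
tcp_pos: [0.4307, -0.2094, 0.2703]
orientation: [2.441, -1.978, 0.001]
contact_force: [-0.5, 0.1, 0.8]
grip_width: 0.0852
```

>>> send_rows(
  series=[
    [[-0.034,-0.019,0.001],[0.23,0.02,0.34]],
    [[-0.035,-0.018,0.002],[0.23,0.03,0.34]],
    [[-0.035,-0.017,0.002],[0.23,0.02,0.34]],
    [[-0.035,-0.016,0.002],[0.23,0.03,0.34]],
    [[-0.036,-0.014,0.003],[0.23,0.02,0.35]],
    [[-0.036,-0.013,0.003],[0.22,0.03,0.34]],
    [[-0.037,-0.013,0.002],[0.23,0.02,0.35]],
    [[-0.029,-0.016,0.023],[0,0,0]],
    [[-0.029,-0.015,0.022],[0,0,0]],
    [[-0.028,-0.016,0.023],[0,0,0]],
    [[0,0,0],[0,0,0]],
  ],
  fingers=0,
)

```text
clock: 3.6
tcp_pos: [0.566, 0.138, 0.1981]
orientation: [-2.153, 2.146, -0.147]
contact_force: [-0.6, -0.8, 0.4]
grip_width: 0.0855
```

```bash
cat > look.py <<'E'
from h import *
import sys
tag=sys.argv[1]
o=r.get_obs(); print(o["clock"],o["tcp_pos"].round(4),o["orientation"].round(3),o["contact_force"].round(2),o["grip_width"])
for n in sys.argv[2:]:
    f=grab_frame(n); cv2.imwrite(f"pics/{n}_{tag}.png",f["frame"][:,:,::-1])
np.savez(f"obs_{tag}.npz",orientation=o["orientation"],tcp_pos=o["tcp_pos"])
E
python3 look.py a wrist top side
```

```text
3.6 [0.566  0.138  0.1981] [-2.153  2.146 -0.147] [-0.58 -0.84  0.43] 0.08551773611370432
```

View pics/wrist_a.png

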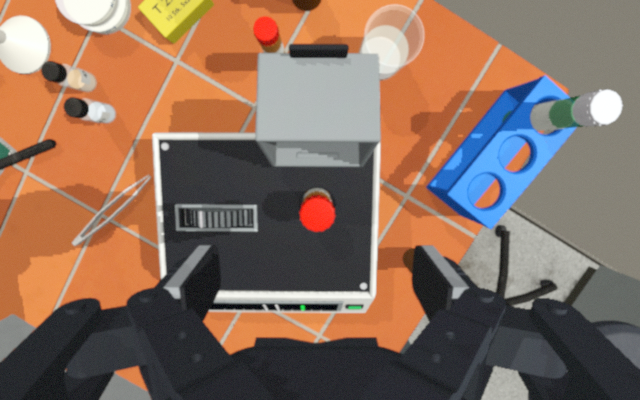

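View pics/side_a.png

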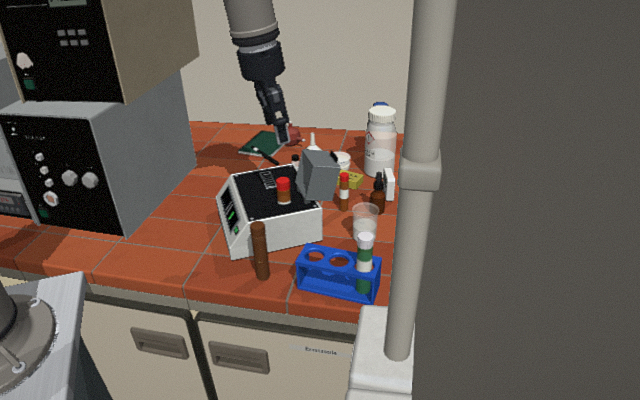

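```bash
python3 - <<'E'
from h import *
f=grab_frame("wrist");o=r.get_obs();W=cam(f,o);S=cam(grab_frame("side"));T=cam(grab_frame("top"))
crop(f["frame"],150,120,260,200,3,"wa_c.png");crop(f["frame"],410,60,220,180,3.5,"wa_r.png")
t0=np.load("poses.npz")
print("cap",onz(W,(317,212),.132),tri([(W,(317,212)),(S,(282.7,178.9)),(T,(273.1,237.8))]))
print(proj(W,[[.5661,.1363,.132],[.575,-.0239,.066],[.6106,-.0515,.066],[.5537,.2263,.095]]))
E
```

```text
cap [0.56699166 0.13331348 0.132     ] (array([0.56572203, 0.13494265, 0.13518611]), [0.0024215567580011957, 0.0003729819650666541, 0.0022206252100640165])
[[313.01320332 213.17879584]
 [480.84634676 191.38582432]
 [511.55280464 154.04473854]
 [209.95518417 219.73146356]]
```

View pics/wa_c.png

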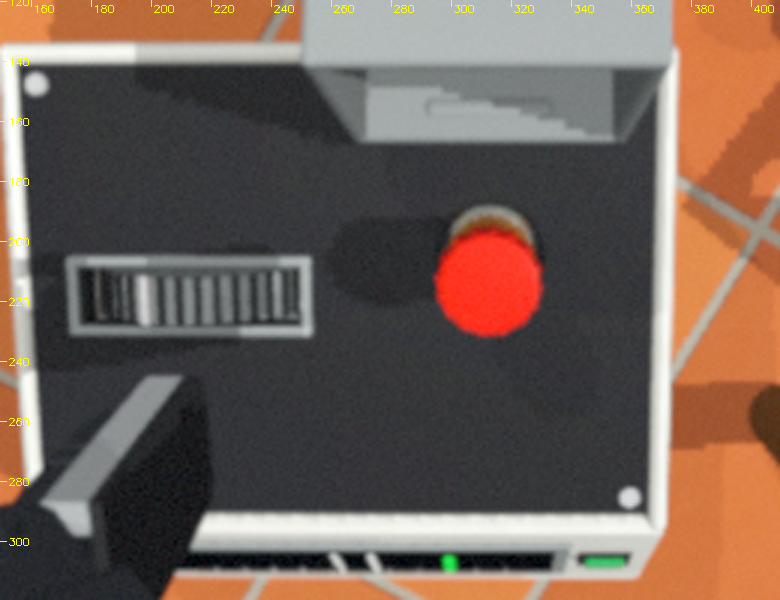

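View pics/wa_r.png

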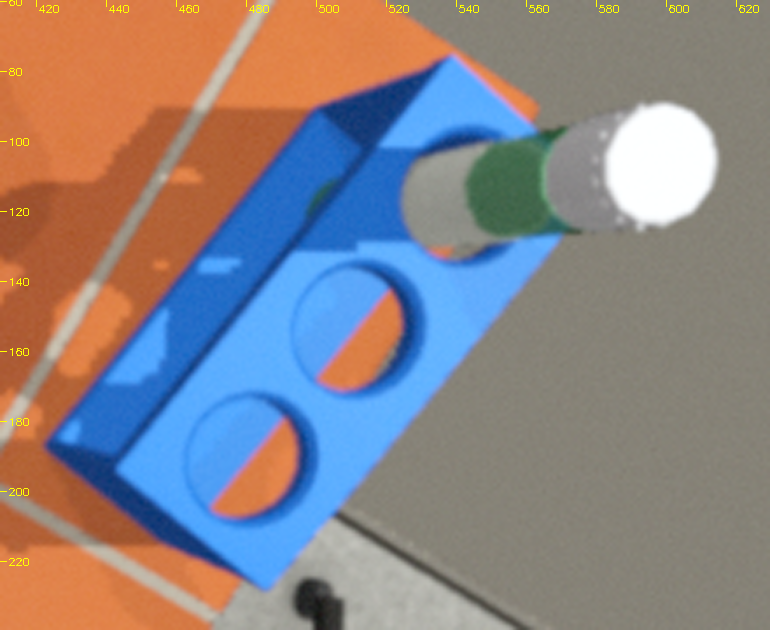

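```bash
python3 - <<'E'
from plan import *
plan([((.569,.1363,.13),None,.03),((.569,.1363,.092),None,.02)])
E
```

```text
now 3.9 [0.5667 0.1346 0.2006] end [0.569  0.1365 0.0918] [-2.146  2.15  -0.153] 5
[[[-0.001,0.003,0.023],[0.0,0.0,0.0]],[[0.0,0.002,0.024],[0.0,0.0,0.0]],[[-0.001,0.003,0.023],[0.0,0.0,0.0]],[[0.0,0.002,0.019],[0.0,0.0,0.0]],[[0.0,0.003,0.019],[0.0,0.0,0.0]]]
```

>>> send_rows(
  series=[
    [[0,0.002,0.023],[0,0,0]],
    [[0,0.002,0.023],[0,0,0]],
    [[-0.0005,0.003,0.023],[0,0,0]],
    [[0,0.003,0.019],[0,0,0]],
    [[0,0.003,0.019],[0,0,0]],
    [[0,0,0],[0,0,0]],
  ],
)

```text
clock: 4.65
tcp_pos: [0.5676, 0.1356, 0.0906]
orientation: [-2.15, 2.151, -0.149]
contact_force: [0.8, -0.8, 0.7]
grip_width: 0.0854
```

```bash
python3 look.py b wrist side
```

```text
4.65 [0.5676 0.1356 0.0906] [-2.15   2.151 -0.149] [ 0.83 -0.81  0.7 ] 0.08535845269203186
```

View pics/wrist_b.png

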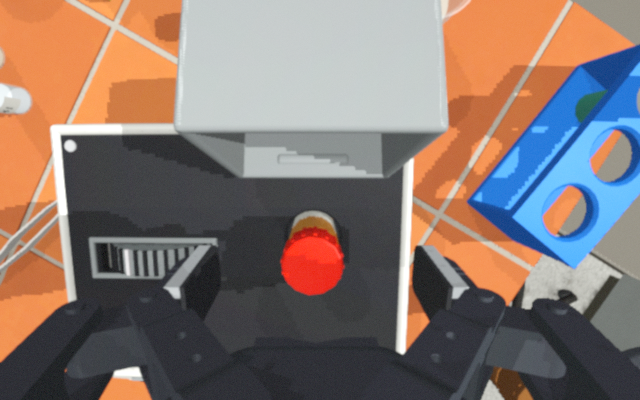

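View pics/side_b.png

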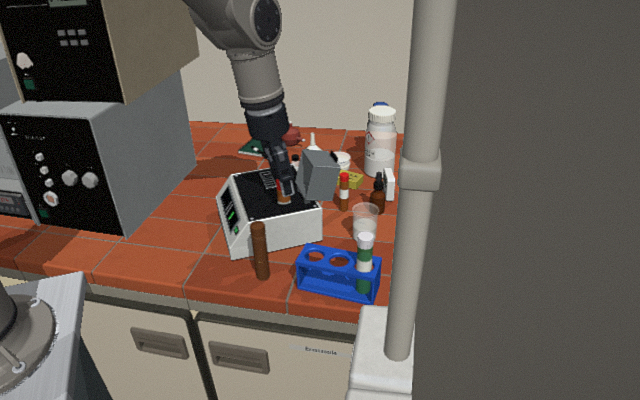

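>>> send_rows(
  series=[
    [[0,0,0],[0,0,0]],
    [[0,0,0],[0,0,0]],
    [[0,0,0],[0,0,0]],
    [[0,0,0],[0,0,0]],
    [[0,0,0],[0,0,0]],
    [[0,0,0],[0,0,0]],
    [[0,0,0],[0,0,0]],
  ],
  fingers=255,
  grip_force=35,
)

```text
clock: 5.62
tcp_pos: [0.569, 0.1364, 0.0924]
orientation: [-2.148, 2.148, -0.152]
contact_force: [0.6, -0.4, 5.5]
grip_width: 0.0252
```

```bash
python3 look.py c wrist; python3 - <<'E'
from plan import *
q=R.from_rotvec(r.get_obs()["orientation"])
u=q.inv().apply([0,0,1]);print(u)
E
```

```text
5.625 [0.569  0.1364 0.0924] [-2.148  2.148 -0.152] [ 0.61 -0.44  5.51] 0.025200138640436052
[-1.95934285e-04 -1.40573735e-01 -9.90070193e-01]
```

View pics/wrist_c.png

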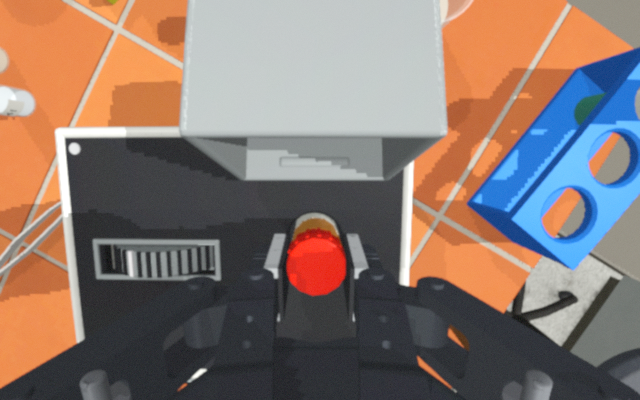

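```bash
python3 - <<'E'
from plan import *
s=(np.array([.569,.1363,.092]),ori(8))
plan([((.569,.1363,.20),None,.022),((.578,-.024,.19),None,.032)],start=s)
E
```

```text
now 5.675 [0.569  0.1364 0.0924] end [ 0.5784 -0.0237  0.1903] [-2.149  2.149 -0.15 ] 11
[[[0.0,-0.003,-0.021],[0.0,0.0,0.0]],[[0.0,-0.003,-0.021],[0.0,0.0,0.0]],[[0.0,-0.003,-0.022],[0.0,0.0,0.0]],[[0.0,-0.003,-0.021],[0.0,0.0,0.0]],[[0.0,-0.003,-0.022],[0.0,0.0,0.0]],[[0.027,-0.001,0.002],[0.0,0.0,0.0]],[[0.027,-0.001,0.002],[0.0,0.0,0.0]],[[0.027,-0.001,0.002],[0.0,0.0,0.0]],[[0.026,-0.002,0.002],[0.0,0.0,0.0]],[[0.027,-0.001,0.002],[0.0,0.0,0.0]],[[0.026,-0.002,0.001],[0.0,0.0,0.0]]]
```

>>> send_rows(
  series=[
    [[0,-0.003,-0.021],[0,0,0]],
    [[0,-0.003,-0.021],[0,0,0]],
    [[0,-0.003,-0.022],[0,0,0]],
    [[0,-0.003,-0.021],[0,0,0]],
    [[0,-0.003,-0.022],[0,0,0]],
    [[0.027,-0.001,0.002],[0,0,0]],
    [[0.027,-0.001,0.002],[0,0,0]],
    [[0.027,-0.001,0.002],[0,0,0]],
    [[0.026,-0.002,0.002],[0,0,0]],
    [[0.027,-0.001,0.002],[0,0,0]],
    [[0.026,-0.002,0.001],[0,0,0]],
    [[0,0,0],[0,0,0]],
  ],
)

```text
clock: 7.18
tcp_pos: [0.5771, -0.0266, 0.1892]
orientation: [-2.146, 2.155, -0.15]
contact_force: [0.6, 0.2, -0.8]
grip_width: 0.0246
```

```bash
python3 look.py d wrist side top; python3 - <<'E'
from h import *
for n,a in (("side",(250,120,160,190)),("top",(260,150,150,130))):
    i=cv2.imread(f"pics/{n}_d.png")[:,:,::-1]; crop(i,*a,3.1 if n=="side" else 4,f"{n}_dc.png")
E
```

```text
7.175 [ 0.5771 -0.0266  0.1892] [-2.146  2.155 -0.15 ] [ 0.59  0.16 -0.84] 0.024606164462491222
```

View pics/side_dc.png

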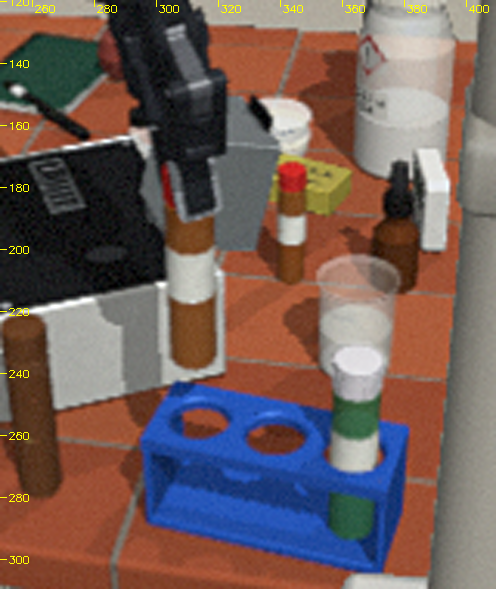

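View pics/wrist_d.png

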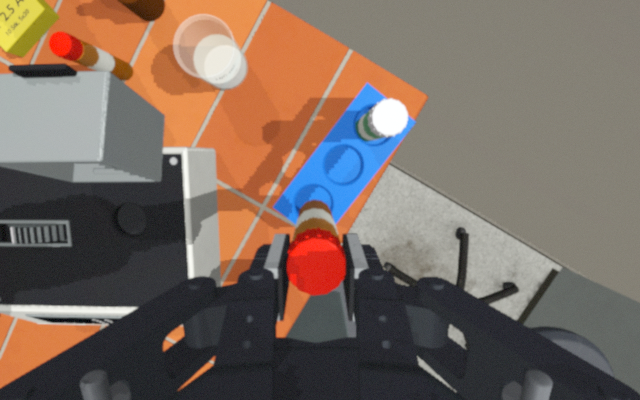

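```bash
python3 - <<'E'
from h import *
S=cam(grab_frame("side"));o=r.get_obs();W=cam(grab_frame("wrist"),o)
print(o["tcp_pos"].round(4))
print(proj(S,[[.5751,-.0239,.110],[.5751,-.0239,.18],[.5751,-.0239,.066]]), proj(W,[[.5751,-.0239,.23],[.5751,-.0239,.066]]))
print(tri([(W,(316,262)),(W,(316,262))]) if 0 else onz(W,(316,262),.230))
E
```

```text
[ 0.5776 -0.0223  0.1901]
[[313.01784388 234.93228823]
 [311.85202513 200.30775362]
 [313.6929306  254.92932608]] [[318.94636295 264.26619811]
 [317.20740081 204.53820881]]
[ 0.57608128 -0.02266573  0.23      ]
```

>>> send_rows(
  series=[
    [[0,0.003,0.022],[0,0,0]],
    [[0,0.003,0.022],[0,0,0]],
    [[0,0.003,0.022],[0,0,0]],
    [[0,0.003,0.022],[0,0,0]],
    [[0,0.001,0.006],[0,0,0]],
    [[0,0.001,0.006],[0,0,0]],
    [[0,0,0],[0,0,0]],
  ],
)

```text
clock: 8.3
tcp_pos: [0.5782, -0.0236, 0.0896]
orientation: [-2.149, 2.148, -0.151]
contact_force: [-0.9, 0.8, -0.4]
grip_width: 0.0243
```

```bash
python3 look.py e wrist side; python3 - <<'E'
from h import *
i=cv2.imread(f"pics/side_e.png")[:,:,::-1]; crop(i,250,120,160,190,3.1,"side_ec.png")
E
```

```text
8.3 [ 0.5782 -0.0236  0.0896] [-2.149  2.148 -0.151] [-0.91  0.84 -0.43] 0.02434027367216595
```

View pics/side_ec.png

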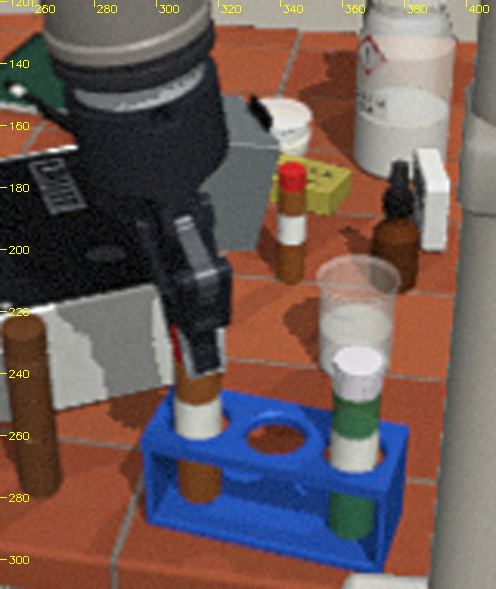

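>>> send_rows(
  series=[
    [[0,0,0.001],[0,0,0]],
    [[0,0,0.001],[0,0,0]],
    [[0,0,0],[0,0,0]],
  ],
)

```text
clock: 8.78
tcp_pos: [0.5794, -0.0237, 0.0884]
orientation: [-2.147, 2.148, -0.153]
contact_force: [-0.9, 0.1, 5.5]
grip_width: 0.0246
```

>>> send_rows(
  series=[
    [[0,0,0],[0,0,0]],
    [[0,0,0],[0,0,0]],
    [[0,0,0],[0,0,0]],
    [[0,0,0],[0,0,0]],
  ],
  fingers=110,
)

```text
clock: 9.28
tcp_pos: [0.5782, -0.0238, 0.0872]
orientation: [-2.149, 2.149, -0.151]
contact_force: [0.1, -0.6, -0.3]
grip_width: 0.0484
```

```bash
python3 look.py f wrist
```

```text
9.275 [ 0.5782 -0.0238  0.0872] [-2.149  2.149 -0.151] [ 0.14 -0.65 -0.31] 0.048360183429930745
```

View pics/wrist_f.png

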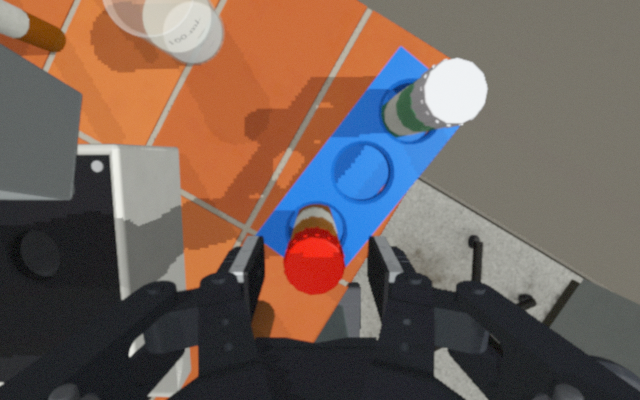

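```bash
python3 - <<'E'
from plan import *
o=r.get_obs(); print(o["joints"].round(2))
s=(np.array([.578,-.024,.0872]),ori(8))
plan([((.578,-.024,.2),None,.023),((.57,.0,.28),ori(4,0)),((.58,.08,.28),ori(0,90))],start=s)
E
```

```text
[ 0.29  0.44 -0.45  1.99  0.34  0.64 -1.94]
now 9.325 [ 0.5782 -0.0238  0.0872] end [0.5804 0.0803 0.2795] [ 2.222e+00  2.221e+00 -1.000e-03] 43
[[[0.0,-0.003,-0.022],[0.0,0.0,0.0]],[[0.0,-0.003,-0.022],[0.0,0.0,0.0]],[[0.0,-0.003,-0.023],[0.0,0.0,0.0]],[[0.0,-0.003,-0.022],[0.0,0.0,0.0]],[[0.0,-0.004,-0.023],[0.0,0.0,0.0]],[[-0.001,0.0,-0.004],[-0.03,-0.1,-0.94]],[[-0.001,0.0,-0.004],[-0.03,-0.1,-0.94]],[[-0.001,0.0,-0.004],[-0.03,-0.1,-0.94]],[[-0.001,0.0,-0.004],[-0.03,-0.1,-0.94]],[[-0.001,-0.001,-0.004],[-0.03,-0.1,-0.94]],[[-0.001,-0.001,-0.004],[-0.03,-0.1,-0.94]],[[-0.001,-0.001,-0.004],[-0.03,-0.1,-0.94]],[[-0.001,-0.001,-0.004],[-0.03,-0.1,-0.94]],[[-0.001,-0.001,-0.004],[-0.04,-0.1,-0.94]],[[-0.001,-0.001,-0.004],[-0.03,-0.1,-0.94]],[[-0.001,-0.001,-0.004],[-0.04,-0.1,-0.94]],[[-0.001,-0.001,-0.004],[-0.03,-0.1,-0.95]],[[-0.001,-0.001,-0.004],[-0.04,-0.1,-0.94]],[[-0.001,-0.002,-0.004],[-0.03,-0.1,-0.95]],[[-0.001,-0.002,-0.004],[-0.04,-0.1,-0.94]]]
[[[-0.001,-0.002,-0.005],[-0.03,-0.1,-0.95]],[[-0.001,-0.002,-0.004],[-0.04,-0.1,-0.94]],[[-0.001,-0.001,-0.005],[-0.03,-0.1,-0.95]],[[-0.001,-0.002,-0.004],[-0.04,-0.1,-0.94]],[[0.001,-0.004,0.0],[-0.03,-0.03,-0.95]],[[0.001,-0.004,0.0],[-0.03,-0.03,-0.95]],[[0.001,-0.004,0.0],[-0.03,-0.03,-0.95]],[[0.002,-0.004,0.0],[-0.03,-0.03,-0.95]],[[0.002,-0.004,0.0],[-0.03,-0.03,-0.95]],[[0.002,-0.004,0.0],[-0.03,-0.03,-0.95]],[[0.002,-0.003,0.0],[-0.03,-0.04,-0.95]],[[0.003,-0.003,0.0],[-0.03,-0.03,-0.95]],[[0.003,-0.003,0.0],[-0.03,-0.04,-0.94]],[[0.003,-0.003,0.0],[-0.03,-0.04,-0.95]],[[0.003,-0.003,0.0],[-0.03,-0.03,-0.94]],[[0.004,-0.002,0.0],[-0.03,-0.04,-0.95]],[[0.004,-0.002,0.0],[-0.04,-0.04,-0.94]],[[0.004,-0.002,0.0],[-0.04,-0.03,-0.95]],[[0.004,-0.001,0.001],[-0.03,-0.03,-0.94]],[[0.004,-0.001,0.0],[-0.03,-0.04,-0.95]]]
[[[0.004,0.0,0.001],[-0.04,-0.04,-0.94]],[[0.004,0.0,0.0],[-0.04,-0.03,-0.95]],[[0.005,0.0,0.001],[-0.03,-0.04,-0.94]]]
```

>>> send_rows(
  series=[
    [[0,-0.003,-0.022],[0,0,0]],
    [[0,-0.003,-0.022],[0,0,0]],
    [[0,-0.003,-0.022],[0,0,0]],
    [[0,-0.003,-0.022],[0,0,0]],
    [[0,-0.003,-0.022],[0,0,0]],
    [[0,0,-0.03],[-0.8,0,-0.5]],
    [[0,0,-0.03],[-0.8,0,-0.5]],
    [[0,0,0],[0,0,-1]],
    [[0,0,0],[0,0,-1]],
    [[0,0,0],[0,0,-1]],
    [[0,0,0],[0,0,-1]],
    [[0,0,0],[0,0,-1]],
    [[0,0,0],[0,0,-1]],
    [[0,0,0],[0,0,-1]],
    [[0,0,0],[0,0,-1]],
    [[0,0,0],[0,0,-1]],
    [[0,0,0],[0,0,-1]],
    [[0,0,0],[0,0,-1]],
    [[0,0,0],[0,0,-1]],
    [[0,0,0],[0,0,-1]],
  ],
)

```text
clock: 11.82
tcp_pos: [0.5714, -0.0238, 0.2579]
orientation: [3.089, -0.541, 0.002]
contact_force: [0.9, 0.2, -0.1]
grip_width: 0.0488
```

>>> send_rows(
  series=[
    [[0,0,0],[0,0,-1]],
    [[0,0,0],[0,0,-1]],
    [[0,0,0],[0,0,-1]],
    [[0,0,0],[0,0,-1]],
    [[0,0,0],[0,0,-1]],
    [[0,0,0],[0,0,-1]],
    [[0,0,0],[0,0,-1]],
    [[0,0,0],[0,0,-1]],
    [[0,0,0],[0,0,-1]],
    [[0,0,0],[0,0,-1]],
    [[0,0,0],[0,0,-1]],
    [[0,0,0],[0,0,-1]],
    [[0,0,0],[0,0,-1]],
    [[0,0,0],[0,0,-1]],
    [[0,0,0],[0,0,-1]],
    [[0,0,0],[0,0,-1]],
    [[0,0,0],[0,0,-1]],
    [[0,0,0],[0,0,-1]],
    [[0,0,0],[0,0,-1]],
    [[0,0,0],[0,0,-1]],
  ],
  fingers=255,
)

```text
clock: 14.32
tcp_pos: [0.5714, -0.0239, 0.2579]
orientation: [2.4, 2.019, -0.006]
contact_force: [-0.3, 0.0, -0.8]
grip_width: -0.0002
```

```bash
python3 look.py g wrist side top; python3 - <<'E'
from plan import *
print(r.get_obs()["joints"].round(2))
q=ori(0,90)
plan([((.66,.08,.28),q),((.71,.1365,.26),q),((.71,.1365,.15),q,.025)])
i=cv2.imread(f"pics/side_g.png")[:,:,::-1]; crop(i,250,120,160,190,3.1,"side_gc.png")
E
```

```text
14.325 [ 0.5714 -0.0239  0.2579] [ 2.4    2.019 -0.006] [-0.31  0.02 -0.83] -0.00015160588981555785
[ 0.75  0.48 -1.11  1.7   0.45  1.25  0.93]
now 14.475 [ 0.5714 -0.0239  0.2578] end [0.7105 0.1362 0.1495] [-2.222 -2.221 -0.   ] 11
[[[0.029,0.017,-0.006],[0.0,0.02,-0.51]],[[0.029,0.019,-0.006],[0.0,0.02,-0.5]],[[0.028,0.02,-0.005],[0.01,0.01,-0.51]],[[0.027,0.021,-0.006],[0.0,0.02,-0.5]],[[0.028,0.025,0.01],[0.0,0.0,0.0]],[[0.028,0.025,0.011],[0.0,0.0,0.0]],[[0.0,0.0,0.022],[0.0,0.0,0.0]],[[0.0,0.0,0.022],[0.0,0.0,0.0]],[[0.0,0.0,0.022],[0.0,0.0,0.0]],[[0.0,0.0,0.022],[0.0,0.0,0.0]],[[0.0,0.0,0.022],[0.0,0.0,0.0]]]
```

View pics/side_gc.png

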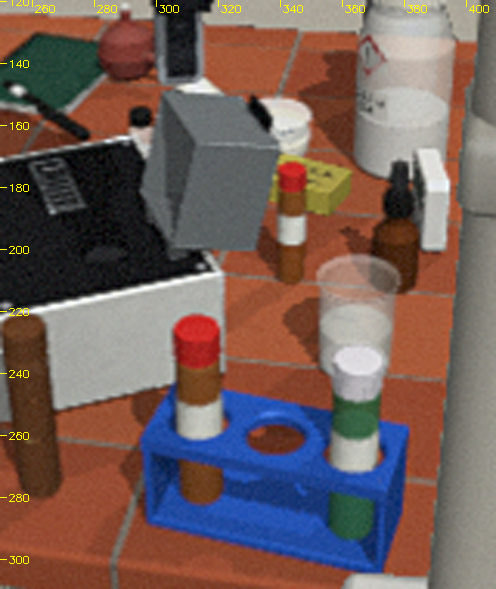

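View pics/top_g.png

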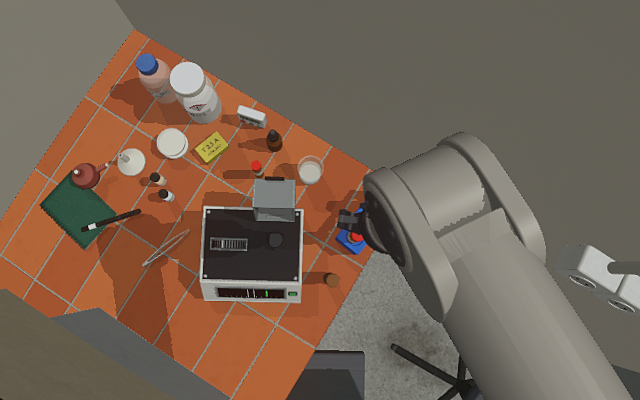

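>>> send_rows(
  series=[
    [[0.029,0.017,-0.006],[0,0,-0.51]],
    [[0.029,0.019,-0.006],[0,0,-0.5]],
    [[0.028,0.02,-0.005],[0,0,-0.51]],
    [[0.027,0.021,-0.006],[0,0,-0.5]],
    [[0.028,0.012,0.0],[0,0,0]],
    [[0.028,0.012,0.0],[0,0,0]],
  ],
)

```text
clock: 15.22
tcp_pos: [0.6848, 0.1374, 0.2799]
orientation: [2.219, 2.217, -0.006]
contact_force: [-0.6, -0.3, 0.6]
grip_width: -0.0002
```

```bash
python3 look.py h wrist side top;python3 - <<'E'
from plan import *
print(r.get_obs()["joints"].round(2))
E
```

```text
15.225 [0.6848 0.1374 0.2799] [ 2.219  2.217 -0.006] [-0.63 -0.28  0.57] -0.0002309869624597402
[ 0.33  0.67 -1.05  1.36  0.58  1.43  0.88]
```

View pics/top_h.png

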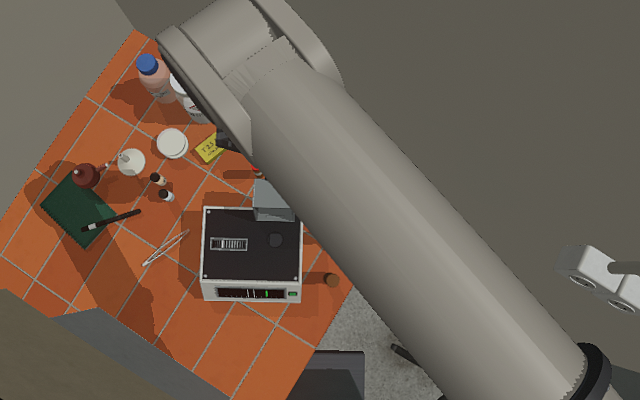

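View pics/wrist_h.png

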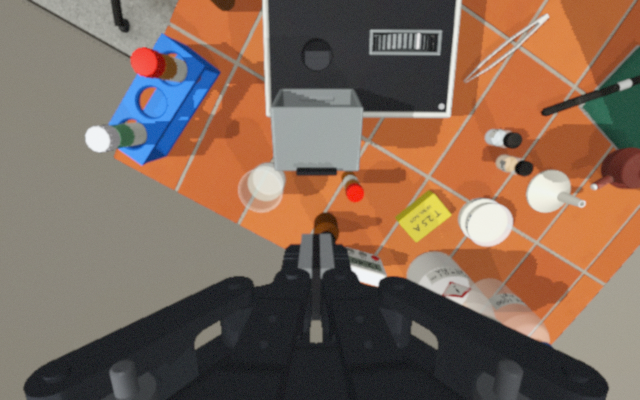

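View pics/side_h.png

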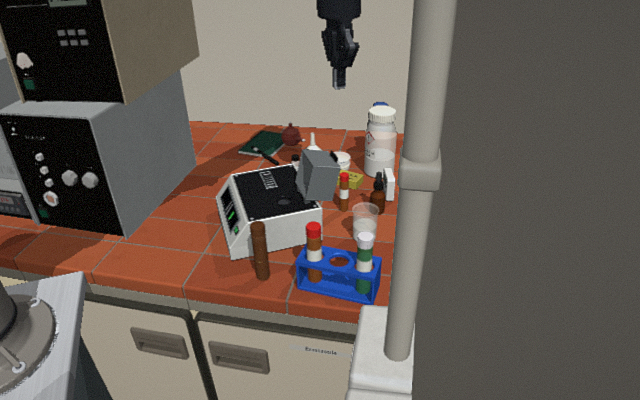

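>>> send_rows(
  series=[
    [[0,0.013,0],[0,0,0]],
    [[0,0.013,0],[0,0,0]],
    [[0,0,0.02],[0,0,0]],
    [[0,0,0.02],[0,0,0]],
    [[0,0,0.02],[0,0,0]],
    [[0,0,0.02],[0,0,0]],
    [[0,0,0.02],[0,0,0]],
    [[0,0,0.02],[0,0,0]],
    [[0,0,0.01],[0,0,0]],
    [[0,0,0],[0,0,0]],
  ],
)

```text
clock: 16.62
tcp_pos: [0.7101, 0.1356, 0.1492]
orientation: [2.217, 2.22, -0.007]
contact_force: [0.2, -0.0, 0.1]
grip_width: -0.0002
```

```bash
python3 look.py i wrist side; python3 - <<'E'
from h import *
i=cv2.imread(f"pics/side_i.png")[:,:,::-1]; crop(i,220,80,190,160,4,"side_ic.png")
E
```

```text
16.625 [0.7101 0.1356 0.1492] [ 2.217  2.22  -0.007] [ 0.25 -0.04  0.07] -0.00021154950887442988
```

View pics/side_ic.png

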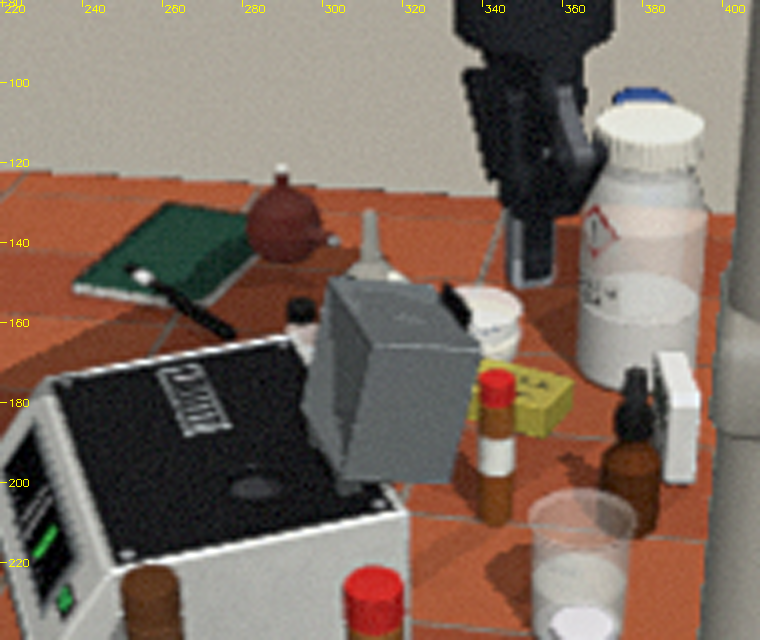

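View pics/wrist_i.png

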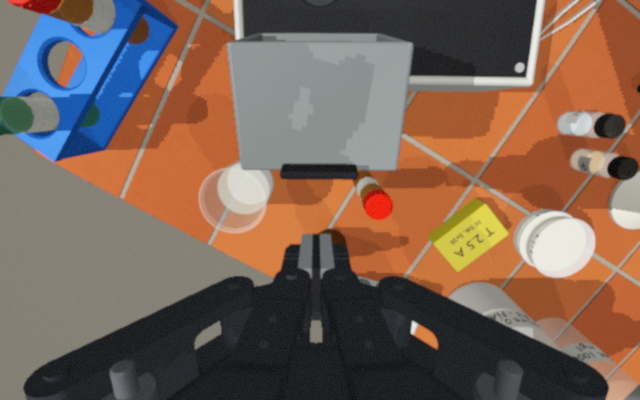

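>>> send_rows(
  series=[
    [[0,-0.0145,-0.004],[0,0,0]],
    [[0,-0.0145,-0.004],[0,0,0]],
    [[0,-0.014,-0.004],[0,0,0]],
    [[0,-0.013,-0.0065],[0,0,0]],
    [[0,-0.013,-0.0065],[0,0,0]],
    [[0,0,0],[0,0,0]],
  ],
)

```text
clock: 17.48
tcp_pos: [0.6408, 0.1361, 0.1761]
orientation: [2.215, 2.22, -0.005]
contact_force: [0.5, -0.6, -0.4]
grip_width: 0.0001
```

```bash
python3 look.py j wrist side; python3 - <<'E'
from h import *
i=cv2.imread(f"pics/side_j.png")[:,:,::-1]; crop(i,220,80,190,160,4,"side_jc.png")
E
```

```text
17.475 [0.6408 0.1361 0.1761] [ 2.215  2.22  -0.005] [ 0.54 -0.59 -0.42] 0.00011108612337160301
```

View pics/side_jc.png

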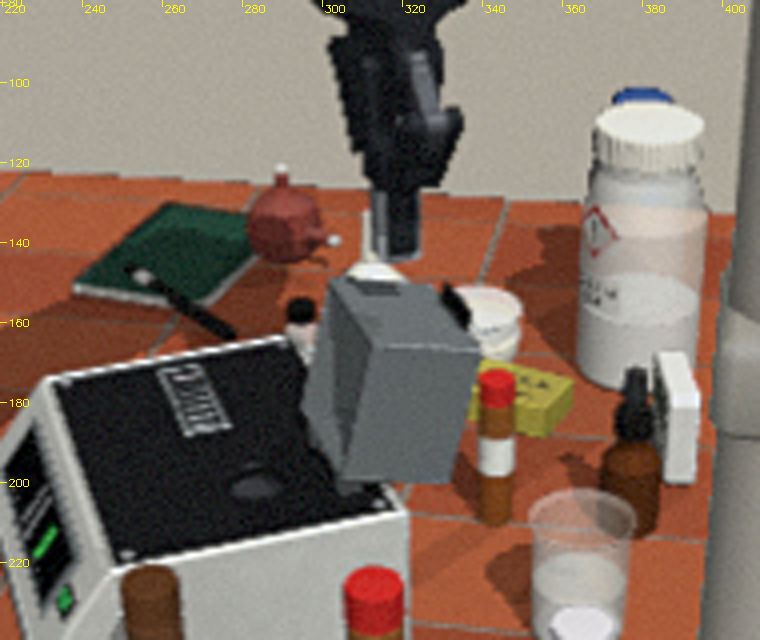

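>>> send_rows(
  series=[
    [[0,0.01,-0.01],[0,0,0]],
    [[0,0.025,0],[0,0,0]],
    [[0,0.025,0],[0,0,0]],
    [[0,0.015,0],[0,0,0]],
    [[0,0,0.025],[0,0,0]],
    [[0,0,0.025],[0,0,0]],
    [[0,-0.015,0],[0,0,0]],
    [[0,-0.01,0],[0,0,0]],
    [[0,-0.01,0],[0,0,0]],
    [[0,-0.008,0],[0,0,0]],
    [[0,-0.006,0],[0,0,0]],
    [[0,0,0],[0,0,0]],
  ],
)

```text
clock: 19.08
tcp_pos: [0.6667, 0.1355, 0.1351]
orientation: [2.216, 2.22, -0.007]
contact_force: [-0.2, 0.2, -1.1]
grip_width: -0.0001
```

```bash
python3 look.py k wrist side; python3 - <<'E'
from h import *
i=cv2.imread(f"pics/side_k.png")[:,:,::-1]; crop(i,220,80,190,160,4,"side_kc.png")
E
```

```text
19.075 [0.6667 0.1355 0.1351] [ 2.216  2.22  -0.007] [-0.24  0.23 -1.05] -6.786569598348012e-05
```

View pics/side_kc.png

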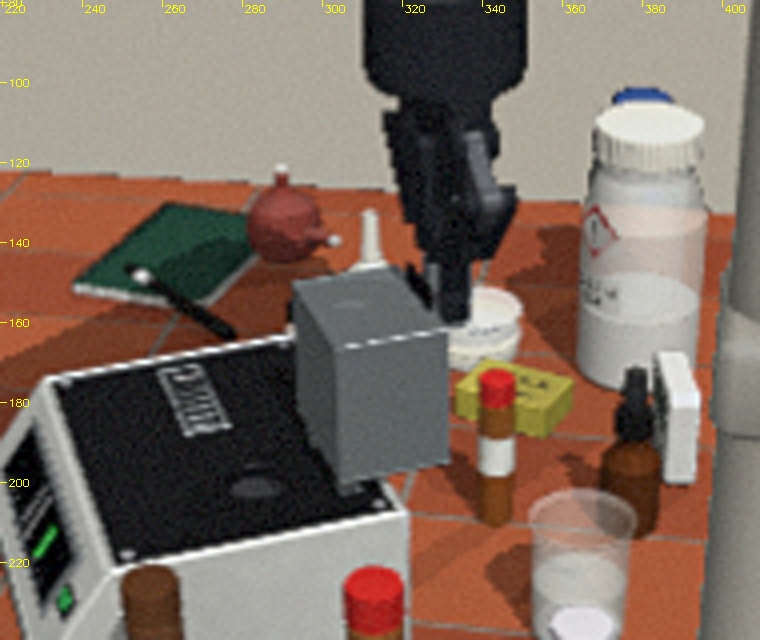

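>>> send_rows(
  series=[
    [[0,-0.01,-0.01],[0,0,0]],
    [[0,-0.008,-0.01],[0,0,0]],
    [[0,-0.009,-0.009],[0,0,0]],
    [[0,-0.01,-0.005],[0,0,0]],
    [[0,-0.01,-0.003],[0,0,0]],
    [[0,-0.012,0],[0,0,0]],
    [[0,0,0],[0,0,0]],
  ],
)

```text
clock: 20.05
tcp_pos: [0.6072, 0.1357, 0.1719]
orientation: [2.216, 2.22, -0.008]
contact_force: [0.4, -0.2, 0.2]
grip_width: 0.0002
```

```bash
python3 look.py l wrist side; python3 - <<'E'
from h import *
i=cv2.imread(f"pics/side_l.png")[:,:,::-1]; crop(i,220,80,190,160,4,"side_lc.png")
E
```

```text
20.05 [0.6072 0.1357 0.1719] [ 2.216  2.22  -0.008] [ 0.39 -0.24  0.15] 0.00017899890534252733
```

View pics/side_lc.png

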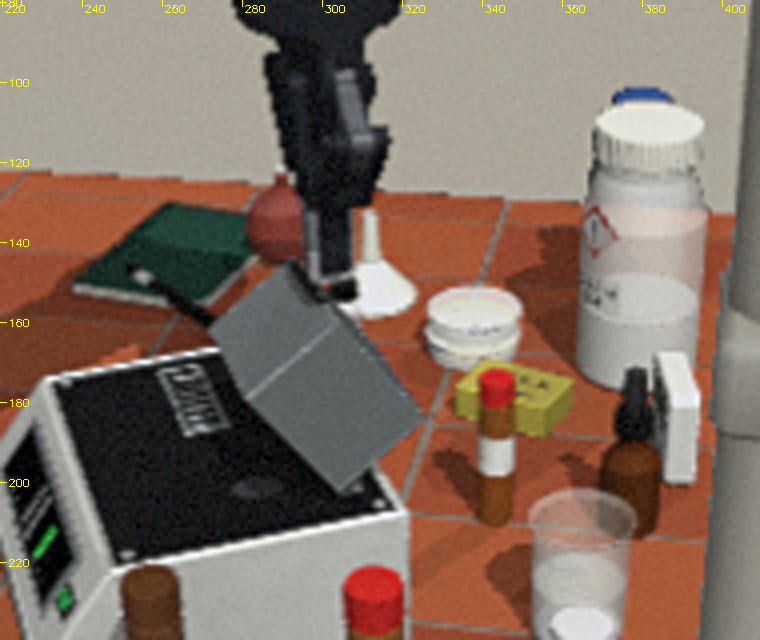

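>>> send_rows(
  series=[
    [[0,-0.013,0.002],[0,0,0]],
    [[0,-0.013,0.003],[0,0,0]],
    [[0,-0.013,0.005],[0,0,0]],
    [[0,-0.01,0.007],[0,0,0]],
    [[0,-0.01,0.008],[0,0,0]],
    [[0,0,0],[0,0,0]],
  ],
)

```text
clock: 20.9
tcp_pos: [0.5482, 0.1352, 0.1461]
orientation: [2.216, 2.22, -0.009]
contact_force: [-0.0, 0.5, 0.8]
grip_width: 0.0
```

```bash
python3 look.py m wrist side; python3 - <<'E'
from h import *
i=cv2.imread(f"pics/side_m.png")[:,:,::-1]; crop(i,220,80,190,160,4,"side_mc.png")
E
```

```text
20.9 [0.5482 0.1352 0.1461] [ 2.216  2.22  -0.009] [-0.02  0.47  0.77] 4.650162516545962e-05
```

View pics/side_mc.png

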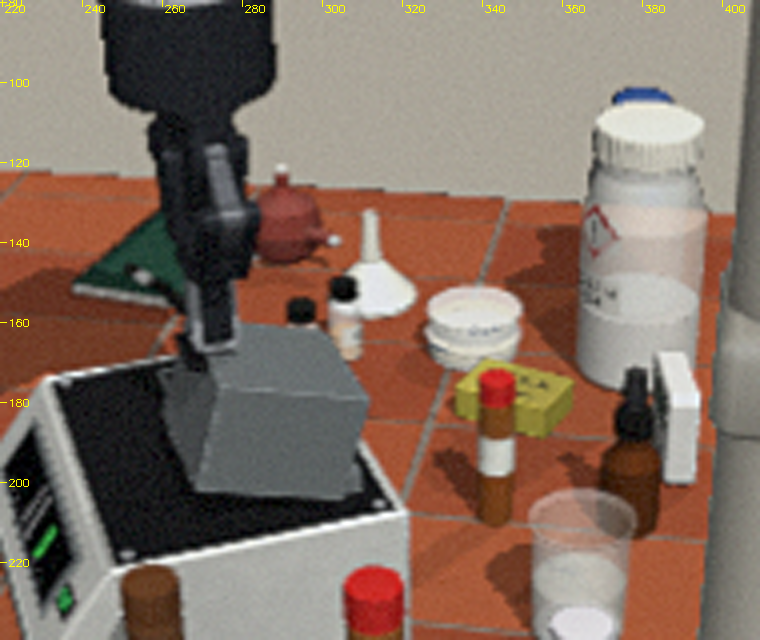

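>>> send_rows(
  series=[
    [[0,-0.004,0.001],[0,0,0]],
    [[0,0,0.0015],[0,0,0]],
    [[0,0,0],[0,0,0]],
  ],
)

```text
clock: 21.38
tcp_pos: [0.5454, 0.1355, 0.1444]
orientation: [2.217, 2.219, -0.006]
contact_force: [0.4, 0.6, 0.5]
grip_width: -0.0003
```

>>> send_rows(
  series=[
    [[0,0,0.001],[0,0,0]],
    [[0,0,0],[0,0,0]],
  ],
)

```text
clock: 21.62
tcp_pos: [0.5454, 0.1355, 0.1434]
orientation: [2.217, 2.219, -0.006]
contact_force: [0.8, 0.5, 0.9]
grip_width: -0.0001
```

>>> send_rows(
  series=[
    [[0,0,0.001],[0,0,0]],
    [[0,0,0],[0,0,0]],
  ],
)

```text
clock: 21.88
tcp_pos: [0.5453, 0.1355, 0.1424]
orientation: [2.217, 2.219, -0.006]
contact_force: [-0.5, -0.0, -0.4]
grip_width: 0.0001
```

>>> send_rows(
  series=[
    [[0,0,0.001],[0,0,0]],
    [[0,0,0],[0,0,0]],
  ],
)

```text
clock: 22.12
tcp_pos: [0.5453, 0.1355, 0.1414]
orientation: [2.217, 2.219, -0.006]
contact_force: [0.8, -0.8, 0.2]
grip_width: 0.0003
```

>>> send_rows(
  series=[
    [[0,0,0.001],[0,0,0]],
    [[0,0,0],[0,0,0]],
  ],
)

```text
clock: 22.38
tcp_pos: [0.5453, 0.1355, 0.1404]
orientation: [2.217, 2.219, -0.006]
contact_force: [0.7, 0.6, 0.5]
grip_width: -0.0
```

```bash
python3 look.py n wrist side top; python3 - <<'E'
from h import *
i=cv2.imread(f"pics/side_n.png")[:,:,::-1]; crop(i,240,130,100,90,7,"side_nc.png")
i=cv2.imread(f"pics/side0.png")[:,:,::-1]
E
```

```text
22.375 [0.5453 0.1355 0.1404] [ 2.217  2.219 -0.006] [0.72 0.58 0.47] -1.2254609179239698e-05
```

View pics/side_nc.png

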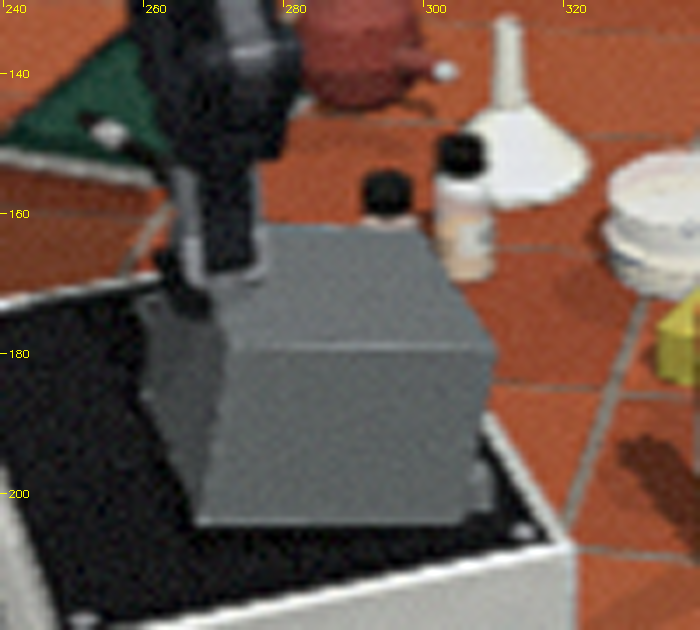

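View pics/wrist_n.png

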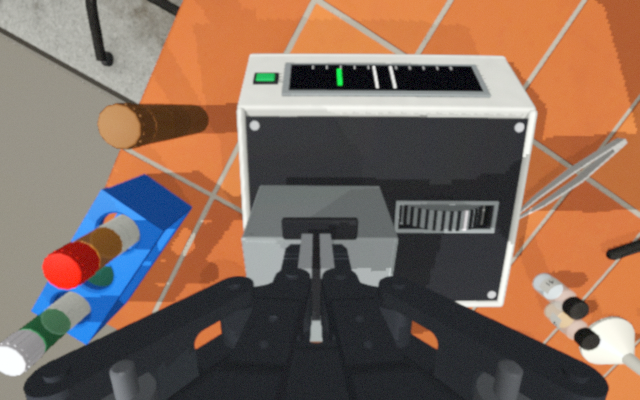

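```bash
cat > hood.py <<'E'
from h import *
from scipy.optimize import least_squares
S=cam(grab_frame("side"))
m=np.load("poses.npz")["m"]
def P(th,d,o,y,hx=.052):
    lx=hx-d*np.cos(th)+o*np.sin(th); lz=.093+d*np.sin(th)+o*np.cos(th)
    c,s=np.cos(m[2]),np.sin(m[2]); return [m[0]+c*lx-s*y,m[1]+s*lx+c*y,lz]
def fit(uv):  # top-distal, top-hinge, bot-distal, bot-hinge
    f=lambda p: (proj(S,[P(p[0],.076+p[1],.05,-.083),P(p[0],p[1],.05,-.083),P(p[0],.076+p[1],-.007,-.083),P(p[0],p[1],-.007,-.083)])-np.array(uv)).ravel()
    q=least_squares(f,[.2,0]); print(q.x,np.degrees(q.x[0]),f(q.x).round(1))
E
python3 - <<'E'
from hood import *
fit([(272.6,178.8),(310.2,179.3),(267.8,204.2),(306,203.5)])
for t in (0,.06,.2): print(t,proj(S,[P(t,.076,.05,-.083),P(t,0,.05,-.083),P(t,.076,-.007,-.083)]).round(1).tolist())
E
```

```text
[0.25170913 0.00669445] 14.421870816846003 [ 0.1 -0.3  0.9  0.8 -0.2  0.9 -1.   2.3]
0 [[269.1, 188.2], [308.1, 180.7], [271.5, 213.5]]
0.06 [[270.6, 185.8], [309.6, 180.5], [271.1, 211.6]]
0.2 [[274.5, 180.5], [313.1, 180.2], [270.9, 206.9]]
```

```bash
python3 - <<'E'
from h import *
o=r.get_obs();print(o["tcp_pos"],o["contact_force"])
S=cam(grab_frame("side"));W=cam(grab_frame("wrist"),o)
print(proj(S,[o["tcp_pos"],o["tcp_pos"]+[0,0,.019]]),proj(W,[o["tcp_pos"]]))
i=cv2.imread("pics/wrist_n.png")[:,:,::-1]; crop(i,230,160,180,130,4.4,"wn_c.png")
E
```

```text
[0.54536801 0.13548668 0.14049952] [-0.42099753  0.07533901 -0.52519698]
[[272.3453508  178.44896803]
 [271.60006804 169.83260684]] [[316.05192536 235.99431683]]
```

View pics/wn_c.png

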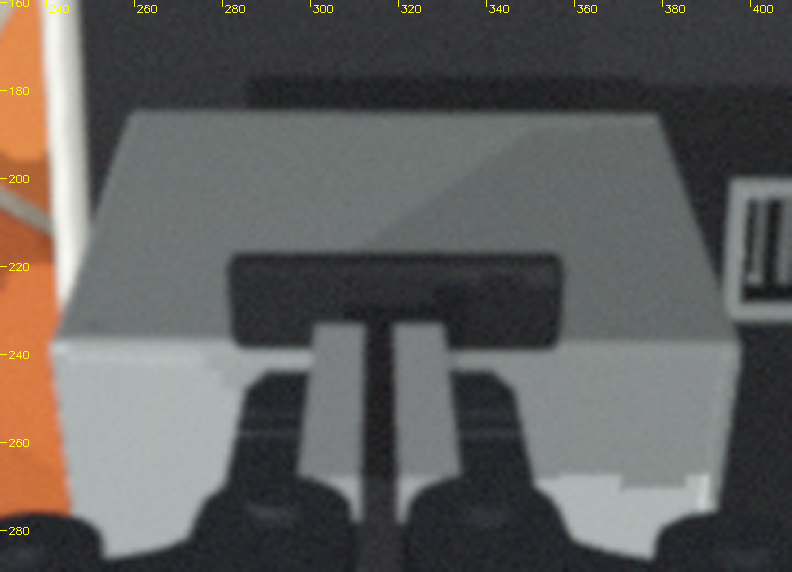

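```bash
python3 - <<'E'
from h import *
S=cam(grab_frame("side"))
print(proj(S,[[.7101,.1356,.1492],[.6667,.1355,.1351],[.6072,.1357,.1719],[.5482,.1352,.1461]]))
print(r.get_obs())
E
```

```text
[[351.5841843  160.16752361]
 [331.40236595 170.02059716]
 [302.27317609 158.59078637]
 [273.59087053 175.73858381]]
{'clock': 22.725, 'joints': array([ 0.43721638,  0.60870091, -1.07917416,  1.84587229,  0.61829338,
        1.07142006,  0.68694228]), 'qvel': array([-0.00068344,  0.00210367, -0.00084535, -0.00118808, -0.00021881,
       -0.00014693, -0.00101565]), 'tau': array([-8.85193695e-04, -4.81414819e+01, -1.44917384e+01, -2.25126868e+01,
        2.80998711e-02,  1.92065688e-02,  1.51696827e-05]), 'tcp_pos': array([0.54535551, 0.1355285 , 0.14048908]), 'orientation': array([ 2.21660178,  2.21948487, -0.00596775]), 'contact_force': array([-0.09937488,  0.46739509, -0.06874652]), 'moment': array([-0.0358779 , -0.00586245,  0.04807539]), 'grip_width': 6.374082209387374e-05}
```

View pics/side_n.png

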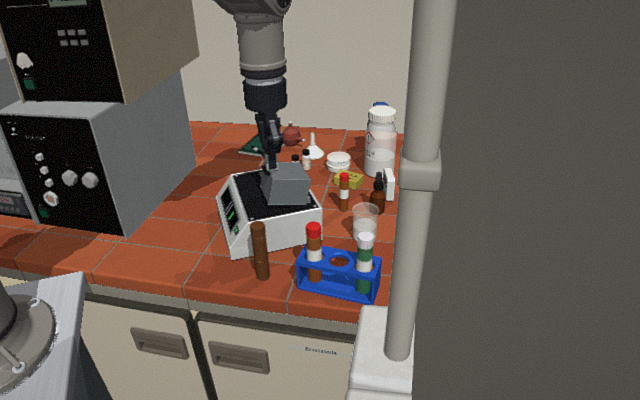

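>>> send_rows(
  series=[
    [[0,0,0.003],[0,0,0]],
    [[0,0,0.003],[0,0,0]],
    [[0,0,0.003],[0,0,0]],
    [[0,0,0.002],[0,0,0]],
    [[0,0,0],[0,0,0]],
  ],
)

```text
clock: 23.35
tcp_pos: [0.5453, 0.1354, 0.1293]
orientation: [2.217, 2.22, -0.006]
contact_force: [-0.1, 0.6, -0.2]
grip_width: 0.0
```

>>> send_rows(
  series=[
    [[0,0,0.001],[0,0,0]],
    [[0,0,0.001],[0,0,0]],
    [[0,0,0],[0,0,0]],
  ],
)

```text
clock: 23.72
tcp_pos: [0.5454, 0.1354, 0.1274]
orientation: [2.217, 2.219, -0.006]
contact_force: [0.4, 0.4, 0.3]
grip_width: 0.0
```

>>> send_rows(
  series=[
    [[0,0,0.001],[0,0,0]],
    [[0,0,0],[0,0,0]],
  ],
)

```text
clock: 23.98
tcp_pos: [0.5454, 0.1354, 0.1264]
orientation: [2.217, 2.219, -0.006]
contact_force: [-0.2, -0.5, 0.4]
grip_width: 0.0001
```

>>> send_rows(
  series=[
    [[0,0,0.001],[0,0,0]],
    [[0,0,0],[0,0,0]],
  ],
)

```text
clock: 24.22
tcp_pos: [0.5453, 0.1354, 0.1254]
orientation: [2.217, 2.22, -0.006]
contact_force: [1.1, 0.8, 0.2]
grip_width: 0.0002
```

```bash
python3 look.py o wrist side; python3 - <<'E'
from h import *
i=cv2.imread(f"pics/side_o.png")[:,:,::-1]; crop(i,240,130,100,90,7,"side_oc.png")
E
```

```text
24.225 [0.5453 0.1354 0.1254] [ 2.217  2.22  -0.006] [1.13 0.84 0.18] 0.00024341883714959012
```

View pics/side_oc.png

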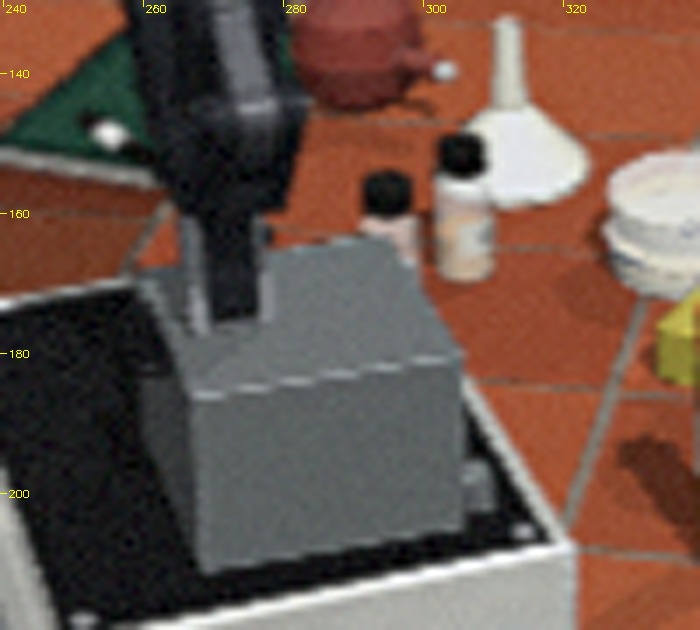

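```bash
python3 - <<'E'
from hood import *
fit([(266.6,186.4),(305.6,180.6),(269.1,210.9),(305.5,204.9)])
E
```

```text
[0.06036897 0.00642071] 3.458887380676944 [ 0.6 -0.2  0.8  0.3 -1.2  1.2  0.2  1.4]
```

>>> send_rows(
  series=[
    [[0,0,0.001],[0,0,0]],
    [[0,0,0],[0,0,0]],
  ],
)

```text
clock: 24.62
tcp_pos: [0.5453, 0.1354, 0.1244]
orientation: [2.217, 2.22, -0.006]
contact_force: [-0.8, -0.9, -1.0]
grip_width: -0.0004
```

>>> send_rows(
  series=[
    [[0,0,0.001],[0,0,0]],
    [[0,0,0],[0,0,0]],
  ],
)

```text
clock: 24.88
tcp_pos: [0.5453, 0.1353, 0.1234]
orientation: [2.217, 2.219, -0.006]
contact_force: [0.1, 0.0, -0.5]
grip_width: 0.0002
```

>>> send_rows(
  series=[
    [[0,0,0.001],[0,0,0]],
    [[0,0,0],[0,0,0]],
  ],
)

```text
clock: 25.12
tcp_pos: [0.5454, 0.1355, 0.1229]
orientation: [2.216, 2.219, -0.006]
contact_force: [-1.4, -0.6, 4.3]
grip_width: 0.0
```

>>> send_rows(
  series=[
    [[0,0,0.0005],[0,0,0]],
    [[0,0,0],[0,0,0]],
  ],
)

```text
clock: 25.38
tcp_pos: [0.5454, 0.1355, 0.1228]
orientation: [2.216, 2.219, -0.006]
contact_force: [-2.7, -1.5, 8.9]
grip_width: 0.0
```

```bash
python3 look.py p wrist side; python3 - <<'E'
from h import *
i=cv2.imread(f"pics/side_p.png")[:,:,::-1]; crop(i,240,130,100,90,7,"side_pc.png")
E
```

```text
25.375 [0.5454 0.1355 0.1228] [ 2.216  2.219 -0.006] [-2.74 -1.51  8.91] 1.843342714281797e-05
```

View pics/side_pc.png

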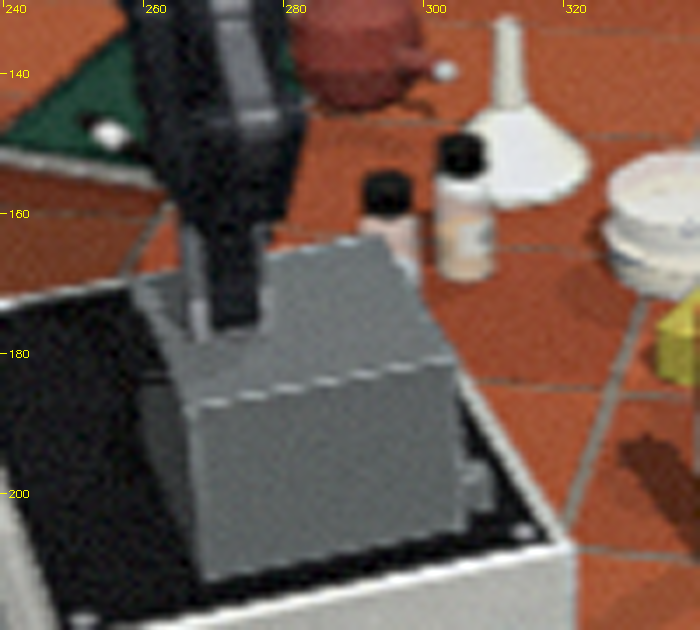

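>>> send_rows(
  series=[
    [[0,0,-0.015],[0,0,0]],
    [[0,0,-0.015],[0,0,0]],
    [[0.027,0.003,0],[0,0,0]],
    [[0.028,0.003,0],[0,0,0]],
    [[0.027,0.002,0],[0,0,0]],
    [[0,0,0.025],[0,0,0]],
    [[0,0,0.025],[0,0,0]],
    [[0,0,0.015],[0,0,0]],
    [[0,0,0],[0,0,0]],
  ],
)

```text
clock: 26.6
tcp_pos: [0.5527, 0.2163, 0.0852]
orientation: [2.218, 2.219, -0.01]
contact_force: [-0.2, 0.6, 0.5]
grip_width: 0.0
```

```bash
python3 look.py q wrist side top; python3 - <<'E'
from h import *
i=cv2.imread(f"pics/side_q.png")[:,:,::-1]; crop(i,220,130,120,100,6,"side_qc.png")
i=cv2.imread(f"pics/wrist_q.png")[:,:,::-1]; crop(i,220,60,220,230,2.6,"wq_c.png")
o=r.get_obs(); S=cam(grab_frame("side"));print(o["tcp_pos"],proj(S,[o["tcp_pos"]+[0,0,.02]]))
E
```

```text
26.6 [0.5527 0.2163 0.0852] [ 2.218  2.219 -0.01 ] [-0.15  0.65  0.53] 3.624279269544257e-05
[0.55379375 0.2174225  0.08726632] [[268.24957698 173.20793963]]
```

View pics/side_qc.png

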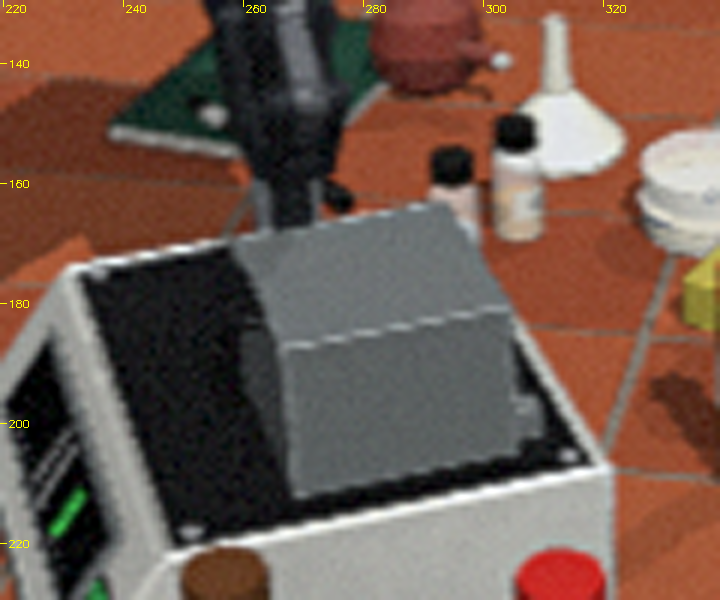

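View pics/wrist_q.png

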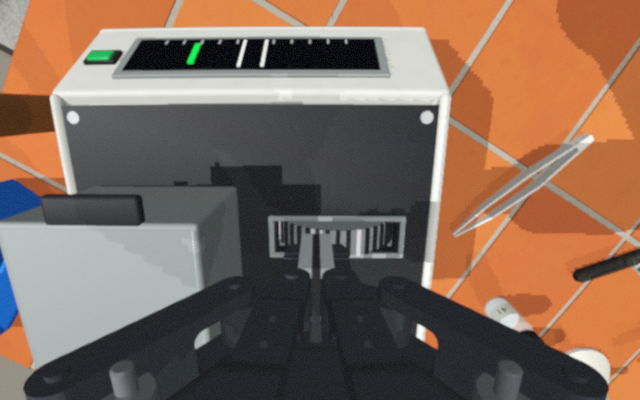

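>>> send_rows(
  series=[
    [[0,0,-0.015],[0,0,0]],
    [[0,0,-0.015],[0,0,1]],
    [[0,0,0],[0,0,1]],
    [[0,0,0],[0,0,1]],
    [[0,0,0],[0,0,1]],
    [[0,0,0],[0,0,1]],
    [[0,0,0],[0,0,1]],
    [[0,0,0],[0,0,1]],
    [[0,0,0],[0,0,1]],
    [[0,0,0],[0,0,1]],
    [[0,0,0],[0,0,1]],
    [[0,0,0],[0,0,1]],
    [[0,0,0],[0,0,1]],
    [[0,0,0],[0,0,1]],
    [[0,0,0],[0,0,1]],
    [[0,0,0],[0,0,1]],
    [[0,0,0],[0,0,1]],
    [[0,0,0],[0,0,1]],
    [[0,0,0],[0,0,1]],
    [[0,0,0],[0,0,0]],
  ],
)

```text
clock: 29.3
tcp_pos: [0.5537, 0.218, 0.1179]
orientation: [3.136, 0.004, 0.004]
contact_force: [-0.1, -0.3, 0.3]
grip_width: -0.0
```

```bash
python3 look.py r wrist side top; python3 - <<'E'
from plan import *
print(r.get_obs()["joints"].round(2))
plan([((.5537,.2175,.09),ori(0,0),.03)])
E
```

```text
29.3 [0.5537 0.218  0.1179] [3.136 0.004 0.004] [-0.1  -0.31  0.26] -1.2486355762848234e-06
[ 0.03  0.54 -0.68  1.8   0.42  0.95 -0.83]
now 29.45 [0.5534 0.2176 0.1171] end [0.5535 0.2175 0.0901] [-3.141e+00 -1.000e-03  0.000e+00] 1
[[[0.0,0.0,0.027],[0.07,-0.02,0.03]]]
```

View pics/wrist_r.png

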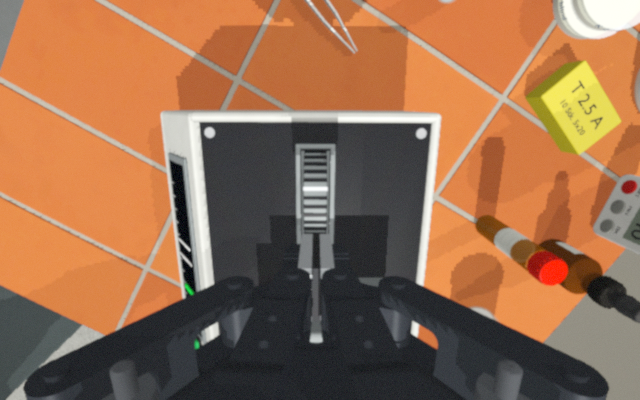

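View pics/top_r.png

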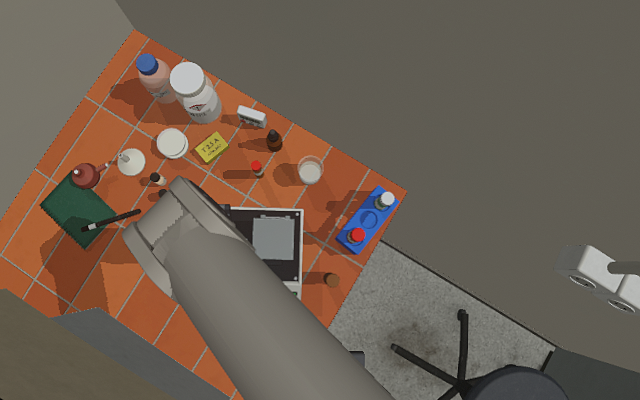

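>>> send_rows(
  series=[
    [[0,0,0.02],[0,0,0]],
    [[0,0,0.018],[0,0,0]],
    [[0,0,0],[0,0,0]],
  ],
)

```text
clock: 29.82
tcp_pos: [0.5523, 0.2164, 0.0763]
orientation: [3.134, 0.002, -0.004]
contact_force: [-0.4, -0.8, 0.2]
grip_width: 0.0002
```

>>> send_rows(
  series=[
    [[0,0,0.001],[0,0,0]],
    [[0,0,0.001],[0,0,0]],
    [[0,0,0],[0,0,0]],
  ],
)

```text
clock: 30.2
tcp_pos: [0.5534, 0.2172, 0.0767]
orientation: [3.136, 0.002, 0.002]
contact_force: [-0.2, 0.4, 0.0]
grip_width: 0.0
```

>>> send_rows(
  series=[
    [[0,0,0.001],[0,0,0]],
    [[0,0,0],[0,0,0]],
  ],
)

```text
clock: 30.45
tcp_pos: [0.5533, 0.217, 0.0755]
orientation: [3.135, 0.002, 0.001]
contact_force: [-0.2, -1.0, 0.8]
grip_width: -0.0
```

>>> send_rows(
  series=[
    [[0,0,0.001],[0,0,0]],
    [[0,0,0],[0,0,0]],
  ],
)

```text
clock: 30.7
tcp_pos: [0.5534, 0.2172, 0.0748]
orientation: [3.135, 0.002, 0.002]
contact_force: [0.5, -0.5, 3.4]
grip_width: -0.0003
```

>>> send_rows(
  series=[
    [[0,-0.004,0],[0,0,0]],
    [[0,-0.004,0],[0,0,0]],
    [[0,-0.004,0],[0,0,0]],
  ],
)

```text
clock: 31.08
tcp_pos: [0.5535, 0.2296, 0.0749]
orientation: [3.136, 0.002, 0.002]
contact_force: [-1.4, -0.1, 5.4]
grip_width: -0.0001
```

```bash
python3 look.py s wrist side; python3 - <<'E'
from h import *
i=cv2.imread(f"pics/wrist_s.png")[:,:,::-1]; crop(i,150,100,220,210,2.8,"ws_c.png")
E
```

```text
31.075 [0.5535 0.2296 0.0749] [3.136e+00 2.000e-03 2.000e-03] [-1.41 -0.08  5.41] -8.910792419967248e-05
```

View pics/ws_c.png

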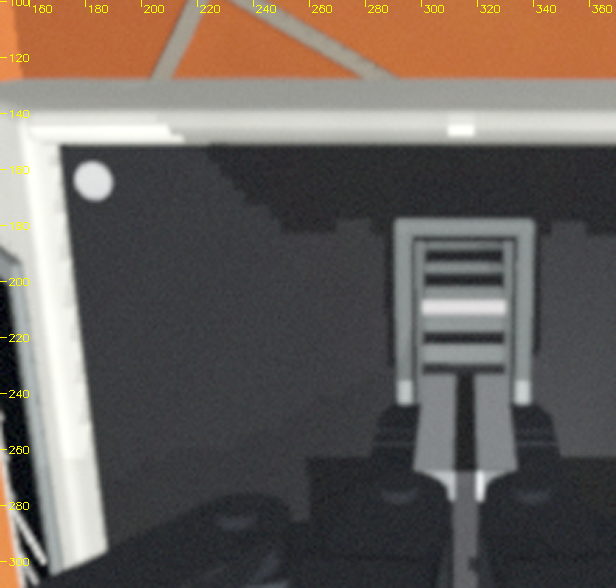

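```bash
python3 - <<'E'
from h import *
a=cv2.imread("pics/side_r.png")[:,:,::-1];b=cv2.imread(f"pics/side_s.png")[:,:,::-1]
crop(np.hstack([a[175:250,215:275],b[175:250,215:275]]),0,0,120,75,6.5,"disp_s.png")
E
```

```text
(no output)
```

View pics/disp_s.png

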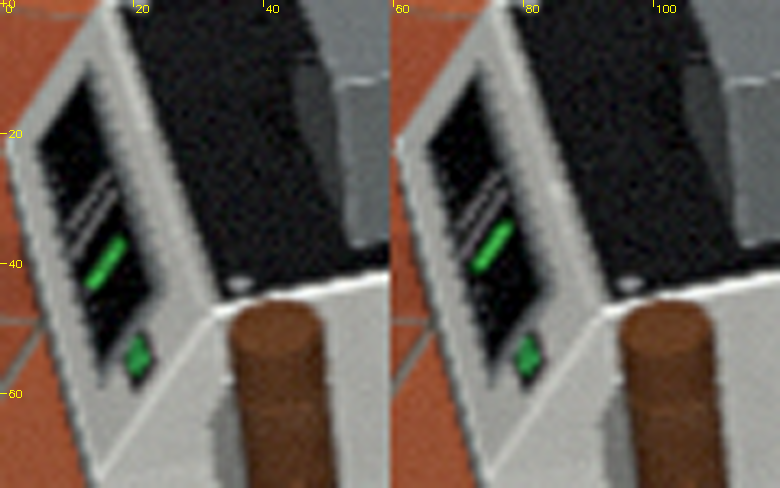

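```bash
cat > cur.py <<'E'
from h import *
S=cam(grab_frame("side"));m=np.load("poses.npz")["m"]
def cur(img):
    a=img.astype(int);g=a[...,1]-np.maximum(a[...,0],a[...,2])
    mask=((g>50)).astype(np.uint8); mask[:160]=0;mask[250:]=0;mask[:,:215]=0;mask[:,245:]=0
    n,l,s,c=cv2.connectedComponentsWithStats(mask)
    out=[]
    for i in range(1,n):
        if s[i,4]<5: continue
        o,v=ray(S,c[i]); Rm=R.from_euler('z',-m[2]).as_matrix(); o=Rm@(o-[m[0],m[1],0]); v=Rm@v
        p=o+v*(-.095-o[0])/v[0]; out.append((c[i].round(2).tolist(),int(s[i,4]),p.round(4).tolist()))
    return out
E
cat > cur_now.py <<'E'
from cur import *
print(cur(grab_frame("side")["frame"]))
E
python3 - <<'E'
from cur import *
for n in ("side0","side_r","side_s"): print(n,cur(cv2.imread(f"pics/{n}.png")[:,:,::-1]))
E
```

```text
side0 [([230.81, 215.19], 16, [-0.095, -0.0097, 0.0517]), ([235.9, 229.4], 10, [-0.095, -0.076, 0.0615])]
side_r [([230.71, 215.24], 17, [-0.095, -0.0069, 0.0497]), ([235.9, 229.4], 10, [-0.095, -0.076, 0.0615])]
side_s [([230.37, 212.21], 19, [-0.095, -0.0101, 0.0593]), ([235.9, 229.4], 10, [-0.095, -0.076, 0.0615])]
```

```bash
cat > cur.py <<'E'
from h import *
S=cam(grab_frame("side"));m=np.load("poses.npz")["m"]
Rm=R.from_euler('z',-m[2]).as_matrix()
N=np.array([-.065,0,.04]); P0=np.array([-.095,0,.0525])
def loc(c):
    o,v=ray(S,c); o=Rm@(o-[m[0],m[1],0]); v=Rm@v
    return o,v
def cur(img):
    a=img.astype(int);g=a[...,1]-np.maximum(a[...,0],a[...,2])
    w=np.clip(g-25,0,None).astype(float); w[:160]=0;w[226:]=0;w[:,:215]=0;w[:,245:]=0
    ys,xs=np.nonzero(w); ww=w[ys,xs]; c=[(xs*ww).sum()/ww.sum(),(ys*ww).sum()/ww.sum()]
    o,v=loc(c); p=o+v*(N@(P0-o))/(N@v); return np.round(c,2).tolist(),len(ys),p.round(4).tolist()
E
python3 - <<'E'
from cur import *
for uv in [(216.6,195.3),(230.3,259)]:
    o,v=loc(uv); p=o+v*(-.115-o[0])/v[0]; print(p)
for n in ("side0","side_r","side_s"): print(n,cur(cv2.imread(f"pics/{n}.png")[:,:,::-1]))
E
```

```text
[-0.115       0.02306596  0.0852706 ]
[-0.115      -0.07692028 -0.00654797]
side0 ([230.8, 215.19], 28, [-0.0951, -0.0107, 0.0523])
side_r ([230.8, 215.19], 25, [-0.0951, -0.0107, 0.0523])
side_s ([230.27, 212.44], 28, [-0.0946, -0.0016, 0.0532])
```

>>> send_rows(
  series=[
    [[0,-0.003,0],[0,0,0]],
    [[0,-0.003,0],[0,0,0]],
    [[0,0,-0.006],[0,0,0]],
    [[0,0.01,0],[0,0,0]],
    [[0,0.009,0],[0,0,0]],
    [[0,0,0.005],[0,0,0]],
    [[0,0,0],[0,0,0]],
  ],
)

```text
clock: 32.15
tcp_pos: [0.5532, 0.2156, 0.075]
orientation: [3.135, 0.001, 0.0]
contact_force: [0.8, -0.4, 0.2]
grip_width: 0.0001
```

>>> send_rows(
  series=[
    [[0,0,0.001],[0,0,0]],
    [[0,0,0],[0,0,0]],
  ],
)

```text
clock: 32.4
tcp_pos: [0.5533, 0.2165, 0.0747]
orientation: [3.136, 0.003, 0.001]
contact_force: [-0.7, -1.3, 2.7]
grip_width: -0.0001
```

```bash
python3 look.py t wrist side; python3 - <<'E'
from cur import *
print(cur(cv2.imread(f"pics/side_t.png")[:,:,::-1]))
E
```

```text
32.4 [0.5533 0.2165 0.0747] [3.136e+00 3.000e-03 1.000e-03] [-0.72 -1.28  2.69] -0.0001464473137245804
([230.2, 210.93], 25, [-0.0939, 0.0024, 0.0543])
```

>>> send_rows(
  series=[
    [[0,-0.004,0],[0,0,0]],
    [[0,-0.004,0],[0,0,0]],
    [[0,-0.004,0],[0,0,0]],
    [[0,-0.004,0],[0,0,0]],
    [[0,-0.003,0],[0,0,0]],
    [[0,0,-0.006],[0,0,0]],
    [[0,0.01,0],[0,0,0]],
    [[0,0.005,0],[0,0,0]],
    [[0,0,0.005],[0,0,0]],
    [[0,0,0.001],[0,0,0]],
    [[0,0,0],[0,0,0]],
  ],
)

```text
clock: 33.92
tcp_pos: [0.5537, 0.2205, 0.0749]
orientation: [3.136, 0.002, 0.002]
contact_force: [-0.9, -1.2, 5.9]
grip_width: -0.0003
```

```bash
python3 look.py u wrist side; python3 - <<'E'
from cur import *
b=cv2.imread(f"pics/side_u.png")[:,:,::-1]
print(cur(b)); crop(b,210,165,60,70,8.5,"disp_u.png")
E
```

```text
33.925 [0.5537 0.2205 0.0749] [3.136e+00 2.000e-03 2.000e-03] [-0.85 -1.25  5.88] -0.0002893585767437612
([228.83, 207.42], 20, [-0.0944, 0.0178, 0.0535])
```

View pics/disp_u.png

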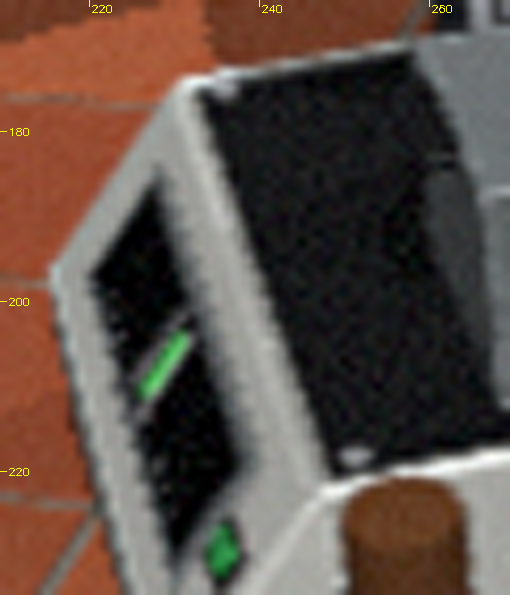

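>>> send_rows(
  series=[
    [[0,-0.003,0],[0,0,0]],
    [[0,-0.003,0],[0,0,0]],
    [[0,0,0],[0,0,0]],
  ],
)

```text
clock: 34.45
tcp_pos: [0.5537, 0.227, 0.0749]
orientation: [3.137, 0.003, 0.003]
contact_force: [0.7, 0.7, 5.5]
grip_width: -0.0002
```

```bash
python3 look.py v wrist side top; python3 - <<'E'
from cur import *
b=cv2.imread(f"pics/side_v.png")[:,:,::-1]
print(cur(b)); crop(b,210,165,60,70,8.5,"disp_v.png")
E
```

```text
34.45 [0.5537 0.227  0.0749] [3.137e+00 3.000e-03 3.000e-03] [0.7  0.7  5.45] -0.00018462403869059311
([228.38, 205.86], 19, [-0.0943, 0.024, 0.0536])
```

View pics/disp_v.png

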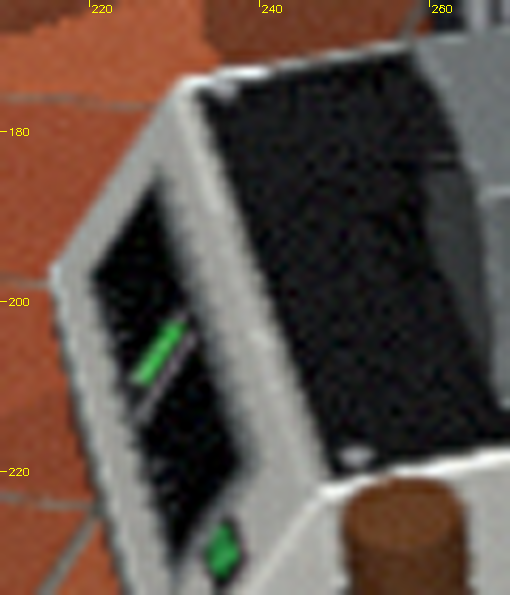

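>>> send_rows(
  series=[
    [[0,0,-0.01],[0,0,0]],
    [[0,0,-0.03],[0,0,0]],
    [[-0.03,0.02,-0.03],[0,0,0]],
    [[-0.03,0.02,-0.03],[0,0,0]],
    [[0,0,0],[0,0,0]],
  ],
)

```text
clock: 35.28
tcp_pos: [0.4927, 0.1855, 0.1766]
orientation: [3.134, 0.001, 0.005]
contact_force: [0.7, -0.4, -0.5]
grip_width: 0.0001
```

```bash
python3 look.py w wrist side top; python3 - <<'E'
from h import *
i=cv2.imread(f"pics/wrist_w.png")[:,:,::-1]; crop(i,180,120,200,180,4,"ww_c.png")
E
```

```text
35.275 [0.4927 0.1855 0.1766] [3.134e+00 1.000e-03 5.000e-03] [ 0.69 -0.36 -0.48] 0.00010810784653894993
```

View pics/wrist_w.png

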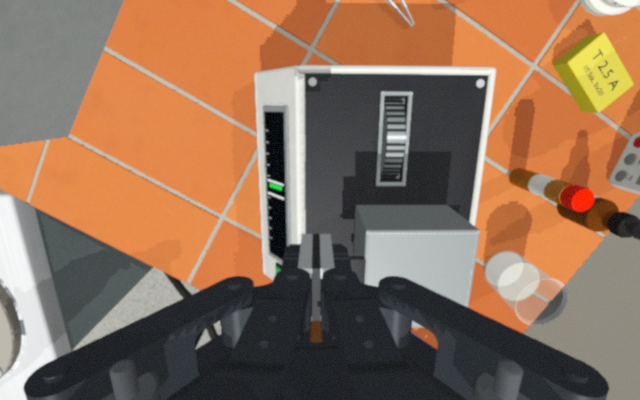

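View pics/ww_c.png

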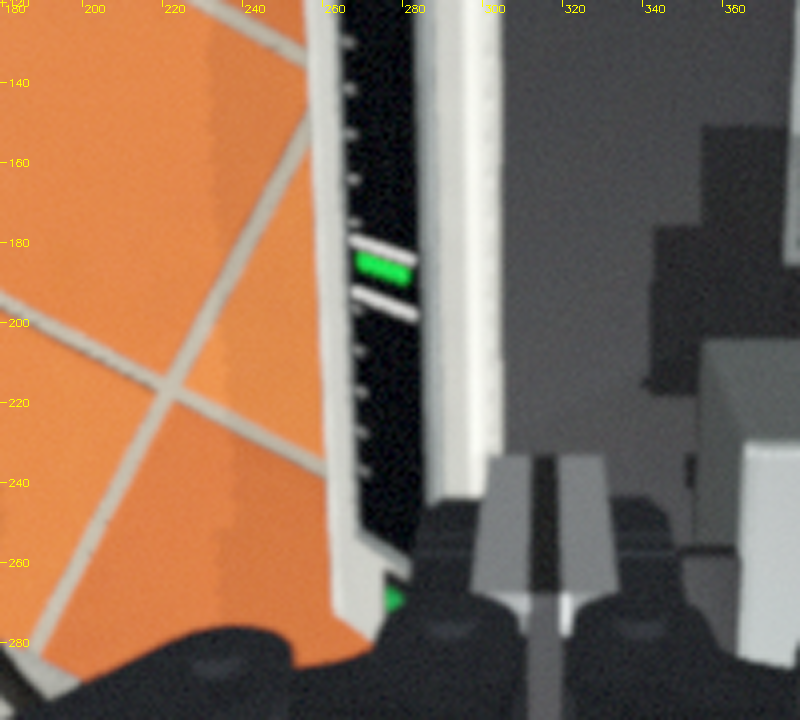

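```bash
python3 - <<'E'
from h import *
i=cv2.imread(f"pics/top_w.png")[:,:,::-1]; crop(i,195,200,115,110,6,"tw_c.png")
i=cv2.imread(f"pics/side_w.png")[:,:,::-1]; crop(i,205,120,190,190,3.1,"sw_c.png")
E
```

```text
(no output)
```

View pics/tw_c.png

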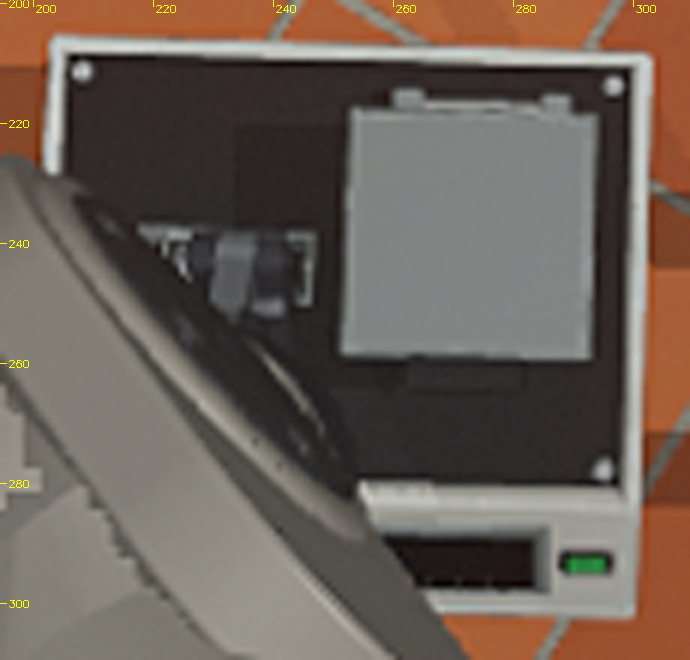

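View pics/sw_c.png

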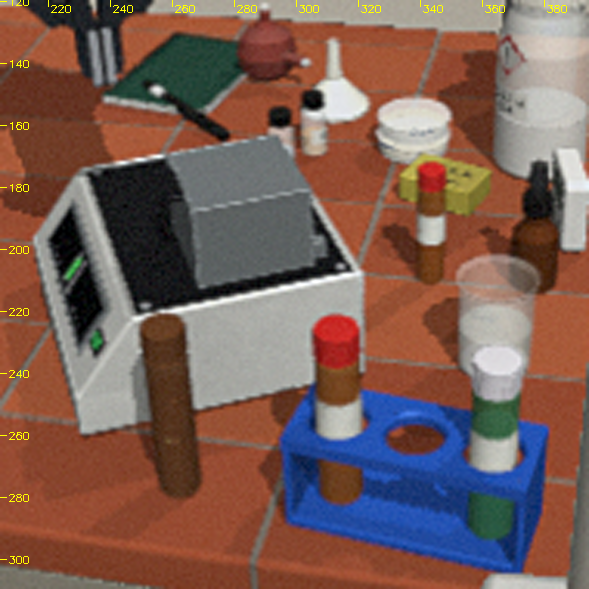

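```bash
python3 - <<'E'
from h import *
i=cv2.imread("pics/wrist_w.png").astype(float)[:,:,::-1]
for x in (270,272,274,276,278,280):
    print(x,[(y,int(i[y,x,0]),int(i[y,x,1])) for y in range(178,201)])
E
```

```text
270 [(178, 79, 79), (179, 158, 160), (180, 204, 204), (181, 193, 195), (182, 137, 158), (183, 64, 181), (184, 31, 207), (185, 29, 213), (186, 32, 195), (187, 22, 141), (188, 9, 64), (189, 4, 8), (190, 18, 28), (191, 98, 100), (192, 175, 176), (193, 208, 207), (194, 179, 179), (195, 110, 110), (196, 74, 76), (197, 77, 75), (198, 56, 62), (199, 25, 27), (200, 1, 18)]
272 [(178, 23, 29), (179, 106, 106), (180, 183, 184), (181, 205, 205), (182, 174, 181), (183, 107, 175), (184, 48, 216), (185, 30, 233), (186, 30, 228), (187, 23, 186), (188, 4, 109), (189, 18, 38), (190, 9, 14), (191, 37, 39), (192, 114, 116), (193, 188, 188), (194, 206, 206), (195, 175, 175), (196, 102, 106), (197, 38, 36), (198, 17, 23), (199, 3, 6), (200, 18, 14)]
274 [(178, 11, 13), (179, 48, 43), (180, 131, 131), (181, 198, 199), (182, 211, 211), (183, 168, 181), (184, 90, 187), (185, 40, 223), (186, 30, 233), (187, 31, 221), (188, 26, 171), (189, 11, 89), (190, 0, 22), (191, 18, 21), (192, 47, 50), (193, 132, 132), (194, 196, 197), (195, 208, 209), (196, 168, 169), (197, 87, 86), (198, 24, 19), (199, 14, 15), (200, 
[... 412 characters left out ...]
180, 24, 28), (181, 99, 100), (182, 175, 176), (183, 207, 206), (184, 181, 185), (185, 108, 166), (186, 51, 211), (187, 36, 231), (188, 20, 227), (189, 30, 189), (190, 14, 113), (191, 0, 40), (192, 17, 14), (193, 16, 20), (194, 78, 79), (195, 160, 159), (196, 206, 206), (197, 196, 197), (198, 143, 142), (199, 64, 63), (200, 17, 16)]
280 [(178, 0, 0), (179, 3, 6), (180, 20, 22), (181, 36, 37), (182, 126, 127), (183, 196, 197), (184, 210, 211), (185, 166, 180), (186, 89, 185), (187, 33, 221), (188, 45, 233), (189, 34, 219), (190, 27, 171), (191, 17, 90), (192, 0, 27), (193, 11, 16), (194, 25, 27), (195, 95, 96), (196, 179, 178), (197, 208, 208), (198, 179, 179), (199, 111, 111), (200, 36, 38)]
```

```bash
python3 - <<'E'
from bench import r
print(r.get_obs()["contact_force"], r.hand_in())
E
```

```text
the job is handed in; nothing more can be done
[ 0.62772007 -0.46040066 -0.02400871] None
```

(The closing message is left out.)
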